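# Load the locked sterilising drawer from under the stack

## Task

The cabinet's drawer has no handle: push the release pin down through the small hole in the cabinet's top until the drawer springs out, and put the pin back in its stand. Set aside the small cartons and the black carton, lay the long purple carton from under them flat in the middle of the drawer, lengthwise across its width, and push the drawer shut until it latches. Rebuild the stack on the yellow outline, the black carton flat and square within the outline and every small carton upright on top of it, each well supported; leave all the other things where they are.

Things in the scene. Friction and masses are not known exactly. Their poses are not given: they have to be found in the camera images.
- hole (a point): Centre of the mouth of the release hole in the cabinet's flat top (a 14 mm round hole with a dark steel rosette, 130 mm above the table). z of this frame points up out of the hole, x away from the drawer's front side. 24 mm below the mouth lies an orange latch plate of 26 mm diameter, the hidden spring latch.
- latch (a joint): How far the hidden latch plate is pushed down, m: 0 at rest, 0.014 at its stop. Pushing it down takes 2 to 8 N. The drawer comes free at about 0.007 (pin tip about 31 mm below the mouth), and the plate springs back when the pin is withdrawn.
- drawer (a joint): Drawer travel out of the cabinet, m: 0 shut, about 0.002 when latched, 0.15 fully out. Once released a spring throws it out to 0.15 and keeps it there with 2 N; pushing it in takes 2 N rising to about 6 N, and up to 15 N more over the last 20 mm, where it cams past the latch and catches at about 0.002. If it has not caught it springs out again.
- drawer_floor (a point): Centre of the drawer's inner floor, 26 mm above the table; it moves with the drawer. Axes as the cabinet: x into the cabinet (the drawer comes out along -x), y along the drawer's width, z up. Inside the drawer is 130 (x) by 228 (y) mm; rear and side walls rise 24 mm above the floor, the 22 mm thick lilac front panel 62 mm. The slot it enters by ends 90 mm above the table. Fully out, the inner rear wall stands 15 mm in front of the cabinet.
- drawer_front (a point): Middle of the upper edge of the drawer's outer front face, 88 mm above the table; moves with the drawer. The face is a flat lilac panel, 244 mm wide, from 14 to 88 mm above the table, with coloured stickers and no handle; shut, it stands 16 mm proud of the cabinet; it looks along -x of this frame.
- cabinet: White sterilising cabinet, fixed: 220 (x, depth) x 260 (y, width) x 130 mm tall, grey foot, lilac drawer front, drawer shut at the start. Origin at the centre of its underside; its drawer side looks along its -x, towards the robot. It may stand on the left or the right.
- pin: Release pin standing in its stand: steel shaft 7 mm across and 40 mm long with a tapered tip, then a steel disc flange 26 mm across and 4 mm thick, then a red square handle 18 x 18 x 46 mm. Origin at the tip of the shaft, z up the shaft towards the handle: flange underside at z 40, handle from z 44 to 90 mm; handle faces along x and y. 60 g.
- pin_stand: Loose aluminium block that holds the pin: 66 x 66 x 45 mm tall, 0.7 kg, with a 13 mm hole from top to bottom in the middle. Origin at the centre of its underside.
- socket (a point): Centre of the mouth of the hole in the pin stand's top, 45 mm above the stand's underside. With the pin put back its flange lies on the stand's top and its tip is 40 mm below this point.
- mat: Dark grey work mat, fixed, 3 mm thick. Origin on the table; the mat reaches from x -330 to +20 mm and from y -160 to +160 mm in this frame (x away from the robot). The part from x -330 to -120 mm, towards the robot, is clear space for things set aside, but for the balm jar near (-170, -135) mm. It may lie on the left or the right.
- stack_spot (a point): Centre of the yellow outline on the mat's top (3 mm above the table) on which the stack stands; the outline is 75 (x) by 205 (y) mm, axes as the mat.
- purple_carton: Long flat purple carton: 62 (x) x 190 (y) x 40 mm tall, about 0.3 kg, white side bands, yellow and white discs on the lid; at the start the lowest of the stack, on the outline. Origin at the centre of its underside; y along its length, z up through the lid.
- black_carton: Long flat black carton: 62 (x) x 190 (y) x 40 mm tall, about 0.3 kg, red side bands and two red discs on the lid; at the start it lies squarely on the purple one. Origin at the centre of its underside; y along its length, z up through the lid.
- teal_box: Small teal carton, may be absent: 52 (x) x 50 (y) x 46 mm tall, 100 g or so, plain sides, white stripe and a grey disc on its lid. Origin at the centre of its underside, z up through the lid.
- orange_box: Small orange carton, may be absent: 52 (x) x 50 (y) x 46 mm tall, 100 g or so, plain sides, black stripe and a grey disc on its lid. Origin at the centre of its underside, z up through the lid.
- white_box: Small white carton, may be absent: 52 (x) x 50 (y) x 46 mm tall, 100 g or so, plain sides, black stripe and a grey disc on its lid. Origin at the centre of its underside, z up through the lid.
- ink_magenta: Magenta ink bottle, 32 mm across, 85 mm tall, between cabinet and mat. A bystander. Origin under its centre.
- ink_blue: Blue ink bottle, 36 mm across, 75 mm tall, on the cabinet's top. A bystander. Origin under its centre.
- balm_jar: White jar with green cap, 40 mm across, 32 mm tall, on the edge of the mat. A bystander. Origin under its centre.
- tape_roll: Blue roll of tape lying flat, 72 mm across, 22 mm tall. A bystander. Origin under its centre.
- pen_cup: White ceramic cup, 72 mm across, 90 mm tall. A bystander. Origin under its centre.
- soap_bottle: Green soap bottle, 60 mm across, 150 mm tall. A bystander. Origin under its centre.
There are look-alikes about, which are no part of the job. Of the things that look like the pin, the smaller one is meant.

How it is judged:
On the way, in this order (a step that is already met when the one before it is completed fails the run):
1. the pin, in the hole, pushes the hidden latch down (value of joint latch above 0.006 m and horizontal distance between pin and hole below 0.008 m and z of pin in the frame of hole below -0.022 m).
2. the drawer has sprung out (value of joint drawer above 0.12 m), for 0.2 s.
3. the purple carton lies flat in the open drawer (value of joint drawer above 0.03 m and x of purple_carton in the frame of drawer_floor between -0.045 and 0.045 m and y of purple_carton in the frame of drawer_floor between -0.03 and 0.03 m and z of purple_carton in the frame of drawer_floor between -0.005 and 0.006 m and angle between purple_carton's own z axis and vertical below 0.12 rad), for 0.1 s.
4. the drawer is shut and latched (value of joint drawer below 0.006 m), for 0.3 s.
At the end, for the whole second after the job is handed in: Drawer shut (under 6 mm out), purple carton flat in it, within 45 mm (depth), 30 mm (width) of its middle; black carton flat on the mat within 22 mm and 10 degrees of the outline; small cartons upright on it, within 18 mm across and 85 mm along; pin in its stand; all at rest (value of joint drawer below 0.006 m and x of purple_carton in the frame of drawer_floor between -0.045 and 0.045 m and y of purple_carton in the frame of drawer_floor between -0.03 and 0.03 m and z of purple_carton in the frame of drawer_floor between -0.005 and 0.006 m and angle between each of purple_carton, black_carton, teal_box, orange_box, white_box's own z axis and vertical below 0.12 rad and horizontal distance between black_carton and stack_spot below 0.022 m and height (world z) of black_carton below 0.01 m and angle between the y axis of black_carton and the y axis of mat, either way round below 0.18 rad and horizontal distance between pin and socket below 0.008 m and z of pin in the frame of socket between -0.046 and -0.034 m and angle between pin's own z axis and vertical below 0.15 rad and angle between pin_stand's own z axis and vertical below 0.1 rad and linear speed of each of pin, black_carton, teal_box, orange_box, white_box below 0.03 m/s and x of teal_box in the frame of black_carton between -0.018 and 0.018 m and y of teal_box in the frame of black_carton between -0.085 and 0.085 m and z of teal_box in the frame of black_carton between 0.034 and 0.046 m and x of orange_box in the frame of black_carton between -0.018 and 0.018 m and y of orange_box in the frame of black_carton between -0.085 and 0.085 m and z of orange_box in the frame of black_carton between 0.034 and 0.046 m and x of white_box in the frame of black_carton between -0.018 and 0.018 m and y of white_box in the frame of black_carton between -0.085 and 0.085 m and z of white_box in the frame of black_carton between 0.034 and 0.046 m); the robot touches nothing.
It fails at once if a bystander is moved by more than 30 mm (distance of any of ink_magenta, ink_blue, balm_jar, tape_roll, pen_cup, soap_bottle from where it was at the start of the episode above 0.03 m).
Of teal_box, orange_box, white_box only 1 to 3 are there at a start; the rules pass over those that are not, and their reading is None.
At some moment in a run one of pin_stand, purple_carton may be knocked a few centimetres aside while the robot is not near it.
It also fails if it takes over 210 s, if anything falls off the work surface, if the arm or the gripper's body presses on something with over 40 N, if the wrist force passes 120 N, or if a joint passes its speed limit or range.

## Robot

A 6-joint arm with a two-finger parallel gripper is mounted at the origin on the work surface. World frame = base frame: x ahead of the robot, y to its left, z up, the work surface at z = 0. Lengths are in m, angles in rad, forces in N, time in s.
With the tool pointing down it reaches from about 0.425 to 0.95 m from the base axis. Payload 3.5 kg.
Tool frame: the origin (TCP) lies midway between the tips of the shut fingers; the grasp point (between the pads) lies 19 mm behind it (ctrl.pinch_z is the distance from the TCP to the grasp point, in m); z points along the fingers, y is the line along which they close (so a half turn about z gives the same grasp; the last joint's range is limited). The gripper opens to 85 mm and grips with 20 to 120 N. Pads are 22 mm wide; open, the fingers measure 114 mm over their backs; the gripper's body (76 mm by 85 mm) begins 54 mm behind the grasp point. The pads swing forward as they close: fully open they stand 13 mm farther back than shut.
Start: joints at [-1.488, 0.286, 1.577, -0, 1.279, -0.15], TCP at [0.156, -0.657, 0.231] pointing down, gripper open.
Joint ranges: [-2.77, 2.77], [-0.9, 2.22], [0.21, 2.48], [-1.53, 4.67], [0.24, 2.81], [-2.84, 2.84]. Speed limits (rad/s): [2.79, 2.79, 3.14, 3.14, 3.14, 3.14].

## Interface

Orientations are given as a unit quaternion [x, y, z, w].
In Python, from plant import get_state, viewer, sign_off, ctrl gives the robot as it stands. The module is installed in compiled form; this text tells all that it offers.
- The arm moves only by the shell command python3 -m handwheel 'ROWS' [FORCE]. ROWS is JSON, a list that holds one entry, the list of rows, each a list of 5 numbers: the finger opening in m, from 0 to 0.0854, then the shift along the tool's x, y, z in m, then the turn about the tool's z in degrees. In form: [[[claw, x, y, z, spin], ...]]. A call has 1 to 12 rows; each row shifts and turns the commanded pose from where the row before left it, along the tool's axes as they then stand; what a row does not reach is not made up. A row lasts 1/12 s, in which the tool goes at most 41.7 mm and 7.16 degrees, less where a joint would pass 70% of its speed; a pose out of reach is approached as far as the arm can. A call is refused whole if a number of a shift passes 0.0417 or a number of a turn 7.16, either way. A call with a gripper value outside its range is refused whole. The fingers move at their own pace and stop on an object; FORCE is the grip in N (left out, the last holds). Time passes only in rows, so rows that do not move let the fingers close. It gives the time, the measured TCP pose, the force, the opening and the grip force at its end, in the units of the state.
- get_state(): the state, without advancing time (a new reading comes with each control period).
- viewer.read_camera(name): name is "side" or "top" or "wrist"; returns the picture (400x640x3 uint8, blue, green, red); there is no depth.
- viewer.camera_params(name): a dict with "fov_y" (degrees; the focal length in pixels is half the picture's height over the tangent of half this angle, whatever the lens; pixels are square), "cx", "cy" (the principal point, pixels), "xyz" and "attitude" of the camera in the world; the wrist camera has in their place "hand_eye" (4x4, takes a point from camera to tool coordinates, whose origin is the TCP and whose axes are the flange's). Camera axes: x right, y up, looking along -z (the intrinsics and any distortion apply to the point x, -y, -z); pixel columns grow to the right and rows downward; lengths in m; the calibration is good to about 2 mm. The wrist camera is an equidistant fisheye: a pixel r from the principal point sees the ray r / f radians off the axis. A picture is of the moment at which its call begins: read the wrist's pose just before it. camera_params takes no time and is no camera call.
- sign_off(): hands the job in; it is judged then, once.
Trained networks look in the newest picture that a camera, given by its name, has taken for a name from the list of things; names that differ only in an ending like _2 or _b are one class to them, and where a whole thing is asked for, a point or a joint stands for the part that bears it (a point fixed in the world has none). Each returns a list of dicts, best first, with "confidence" (0 to 1); they miss things now and then, are a little off and sometimes report something else, mostly with a low value. They report only what shows in the picture. A call takes as long as a camera call. They do not tell look-alikes from the thing itself.
- viewer.look_for(camera, name): "extent" ([left, top, width, height] as shares, 0 to 1, of the picture: columns of its width, rows of its height, round what is visible of it).
- viewer.outline_of(camera, name): "mask" (400x640 bool, what is visible of it) and "extent" ([left, top, width, height] as shares, 0 to 1, of the picture: columns of its width, rows of its height, round what is visible of it).
- viewer.pinpoint(camera, name): "xy" ([column, row] as shares, 0 to 1, of the picture: columns of its width, rows of its height: a listed point, or the origin of a listed thing).
The state is a dict: "time": time; "qpos": joint angles; "dq": joint speeds; "joint_efforts": joint torques, N m; "eef_pos": TCP position; "tcp_rot": TCP orientation; "contact_force": force on the tool from outside, world axes, zero at the start; "wrist_torque": the same for the moment, N m; "opening": opening from 0.0 (shut) to 1.0 (fully open); "finger_force": force on a finger pad.
Only numpy, scipy, OpenCV 4.12 (cv2) and the standard library are available. Lean on these libraries where they do the work, as an engineer would, in place of code of your own. Each camera call takes 0.05 s, during which the arm holds its last target. There are 200 camera calls.

## Working session

There is one attempt and no reset: what is moved stays moved. The work goes in short steps, Python scripts to look and compute and a shell command to move; the robot and the scene stay as the last step left them, time stands still between calls to the robot, and variables do not carry over. Pictures are saved under pics/ and viewed, at most 14 in all, crops included, and the job is handed in when it is done.

```bash
mkdir -p pics; ls; python3 - <<'E'
from plant import get_state, viewer, ctrl
import cv2
s=get_state();print(s, ctrl.pinch_z)
for c in ("side","top","wrist"):
    print(c,viewer.camera_params(c))
    if c!="wrist": cv2.imwrite(f"pics/{c}0.png",viewer.read_camera(c))
E
```

```text
pics
{'time': 0.0, 'qpos': array([-1.48800039e+00,  2.87154380e-01,  1.57815255e+00,  2.37222879e-06,
        1.27861169e+00, -1.49994739e-01]), 'dq': array([ 4.70278373e-05,  5.87271601e-04, -1.87057475e-03, -2.08829030e-04,
       -2.84840346e-04,  3.37986446e-04]), 'joint_efforts': array([-4.73845228e-05, -4.05980551e+01, -2.92624623e+01, -1.67454859e-04,
        5.86918672e-03, -1.71398202e-06]), 'eef_pos': array([ 0.15569684, -0.65613083,  0.22996794]), 'tcp_rot': array([ 9.93233075e-01,  1.16132276e-01,  4.02029751e-05, -1.16228811e-03]), 'contact_force': array([-0.40786787, -0.57255889, -0.31136853]), 'wrist_torque': array([ 0.02860825,  0.01488984, -0.00083243]), 'finger_force': 0.0, 'opening': 1.0026336599924341} 0.0187
side {'fov_y': 54.992140140844086, 'cx': 319.2851544516234, 'cy': 198.9626864153213, 'xyz': array([ 0.44064227, -1.02878361,  0.75068397]), 'attitude': array([ 0.48480161, -0.02942904, -0.05279374,  0.87253318])}
top {'fov_y': 50.19425416226288, 'cx': 319.0217924631853, 'cy': 193.5263583102112, 'xyz': array([ 0.26134647, -0.01032854,  1.65035453]), 'attitude': array([ 0.06383447, -0.06164501, -0.70033409,  0.70827764])}
wrist {'fov_y': 65.70646984690485, 'cx': 318.6538882661297, 'cy': 202.52049836661877, 'hand_eye': array([[ 4.21884091e-05,  9.60188275e-01,  2.79353672e-01,
         7.23152446e-02],
       [ 9.99999060e-01,  3.42372625e-04, -1.32781698e-03,
         2.10985682e-04],
       [-1.37059735e-03,  2.79353466e-01, -9.60187358e-01,
        -1.42894424e-01],
       [ 0.00000000e+00,  0.00000000e+00,  0.00000000e+00,
         1.00000000e+00]])}
```

View pics/top0.png

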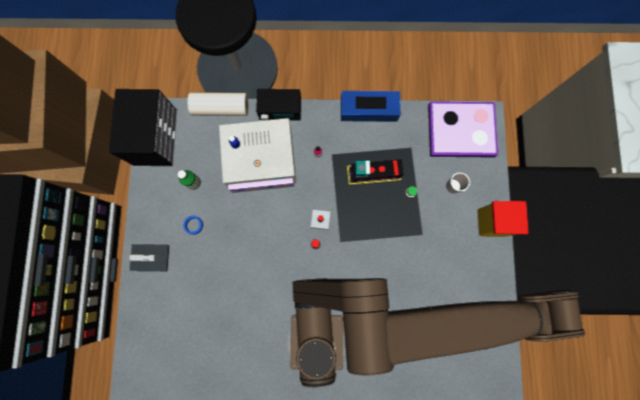

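View pics/side0.png

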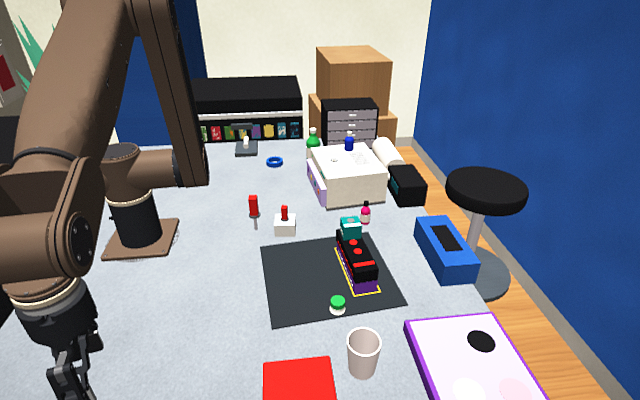

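```bash
cat > h.py <<'E'
import numpy as np, cv2
from scipy.spatial.transform import Rotation as R
from plant import get_state, viewer, ctrl
def pose(s=None):
    s=s or get_state(); T=np.eye(4); T[:3,:3]=R.from_quat(s["tcp_rot"]).as_matrix(); T[:3,3]=s["eef_pos"]; return T
class Cam:
    def __init__(c,name):
        p=viewer.camera_params(name); c.name=name; c.f=200/np.tan(np.radians(p["fov_y"])/2); c.c=np.array([p["cx"],p["cy"]])
        if name=="wrist": c.T=pose()@p["hand_eye"]
        else:
            c.T=np.eye(4); c.T[:3,:3]=R.from_quat(p["attitude"]).as_matrix(); c.T[:3,3]=p["xyz"]
    def shot(c,fn=None):
        c.img=viewer.read_camera(c.name)
        if fn: cv2.imwrite(fn,c.img)
        return c.img
    def ray(c,px):
        d=(np.asarray(px,float)-c.c)/c.f
        if c.name=="wrist":
            t=np.hypot(*d); k=np.sin(t)/t if t>1e-9 else 1; v=np.array([d[0]*k,-d[1]*k,-np.cos(t)])
        else: v=np.array([d[0],-d[1],-1])
        return c.T[:3,:3]@v
    def at(c,px,z):
        v=c.ray(px); o=c.T[:3,3]; return o+v*(z-o[2])/v[2]
    def proj(c,P):
        q=c.T[:3,:3].T@(np.asarray(P,float)-c.T[:3,3]); q=q*[1,-1,-1]
        if c.name=="wrist":
            r=np.hypot(q[0],q[1]); t=np.arctan2(r,q[2]); return c.c+c.f*t*q[:2]/max(r,1e-9)
        return c.c+c.f*q[:2]/q[2]
def pts(cam,name): return [(np.array(d["xy"])*[640,400],d["confidence"]) for d in viewer.pinpoint(cam,name)]
def go(xyz,yaw=None):
    "shift in the tool axes now and spin (deg) to bring the TCP to xyz with tool x at yaw deg"
    T=pose(); d=T[:3,:3].T@(np.asarray(xyz)-T[:3,3]); y=np.degrees(np.arctan2(T[1,0],T[0,0]))
    print("tcp",T[:3,3].round(4),"yaw %.1f"%y,"shift mm",(d*1e3).round(1),"spin",None if yaw is None else round(-(yaw-y),1))
E
python3 - <<'E'
from h import *
Z=dict(hole=.13,pin=.005,socket=.045,pin_stand=0,cabinet=0,drawer_front=.088,stack_spot=.003,mat=0,black_carton=.043,teal_box=.083,orange_box=.083,white_box=.083,balm_jar=.003,ink_magenta=0,ink_blue=.13)
for n in ("top","side"):
    c=Cam(n);c.shot()
    for k,z in Z.items():
        print(n,k,[(p.round().tolist(),round(q,2),c.at(p,z)[:2].round(3).tolist()) for p,q in pts(n,k)[:3]])
E
```

```text
top hole [([259.0, 162.0], 0.83, [0.651, 0.216])]
top pin [([313.0, 242.0], 0.51, [0.368, 0.016])]
top socket [([314.0, 220.0], 0.86, [0.449, 0.013]), ([319.0, 218.0], 0.27, [0.456, -0.005])]
top pin_stand [([321.0, 215.0], 0.85, [0.474, -0.011])]
top cabinet [([259.0, 161.0], 0.94, [0.687, 0.237]), ([373.0, 170.0], 0.72, [0.657, -0.217]), ([373.0, 152.0], 0.63, [0.728, -0.218])]
top drawer_front [([263.0, 188.0], 0.85, [0.561, 0.204]), ([193.0, 227.0], 0.59, [0.413, 0.457])]
top stack_spot [([373.0, 172.0], 0.87, [0.648, -0.217]), ([190.0, 180.0], 0.37, [0.606, 0.505])]
top mat [([372.0, 152.0], 0.66, [0.728, -0.213]), ([318.0, 154.0], 0.41, [0.719, 0.002]), ([193.0, 181.0], 0.17, [0.601, 0.493])]
top black_carton [([375.0, 171.0], 0.86, [0.641, -0.219]), ([195.0, 183.0], 0.55, [0.585, 0.475])]
top teal_box [([360.0, 171.0], 0.72, [0.629, -0.156])]
top orange_box [([263.0, 188.0], 0.35, [0.562, 0.205])]
top white_box []
top balm_jar [([412.0, 194.0], 0.39, [0.558, -0.367])]
top ink_magenta [([194.0, 181.0], 0.46, [0.601, 0.49]), ([315.0, 154.0], 0.42, [0.717, 0.015])]
top ink_blue [
[... 365 characters left out ...]
5])]
side cabinet [([345.0, 189.0], 0.7, [0.694, 0.232])]
side drawer_front [([315.0, 171.0], 0.61, [0.576, 0.223]), ([276.0, 164.0], 0.59, [0.436, 0.298])]
side stack_spot [([355.0, 268.0], 0.9, [0.641, -0.22])]
side mat [([380.0, 265.0], 0.69, [0.717, -0.212])]
side black_carton [([357.0, 256.0], 0.63, [0.647, -0.214])]
side teal_box [([351.0, 238.0], 0.97, [0.633, -0.181])]
side orange_box [([334.0, 158.0], 0.31, [0.665, 0.335])]
side white_box [([347.0, 149.0], 0.24, [0.732, 0.409])]
side balm_jar [([338.0, 311.0], 0.72, [0.568, -0.371]), ([381.0, 264.0], 0.46, [0.721, -0.213])]
side ink_magenta [([361.0, 223.0], 0.74, [0.708, -0.0])]
side ink_blue [([352.0, 149.0], 0.66, [0.73, 0.311])]
```

```bash
python3 -c "
from h import *
go([.48,-.005,.25],0)"
```

```text
tcp [ 0.1557 -0.6568  0.2313] yaw 13.3 shift mm [ 465.9 -559.4  -18.7] spin 13.3
```

```bash
python3 -m handwheel '[[[0.085,0,0,0,6.65],[0.085,0,0,0,6.65],[0.085,0.018,-0.036,-0.002,0],[0.085,0.018,-0.036,-0.002,0],[0.085,0.018,-0.036,-0.002,0],[0.085,0.018,-0.036,-0.002,0],[0.085,0.018,-0.036,-0.002,0],[0.085,0.018,-0.036,-0.002,0],[0.085,0.018,-0.036,-0.002,0],[0.085,0.018,-0.036,-0.002,0],[0.085,0.018,-0.036,-0.002,0],[0.085,0.018,-0.036,0,0]]]'
python3 -m handwheel '[[[0.085,0.018,-0.036,0,0],[0.085,0.018,-0.036,0,0],[0.085,0.018,-0.036,0,0],[0.085,0.018,-0.036,0,0],[0.085,0.018,-0.036,0,0],[0.085,0.018,-0.036,0,0],[0.085,0.018,-0.036,0,0],[0.085,0.018,-0.036,0,0],[0.085,0,0,0,0],[0.085,0,0,0,0]]]'
python3 - <<'E'
from h import *
c=Cam("wrist");c.shot("pics/w1.png")
go([.455,-.005,.2],0)
for k,z in dict(pin=.005,socket=.045,pin_stand=0,hole=.13).items():
    print(k,[(p.round().tolist(),round(q,2),c.at(p,z)[:2].round(3).tolist()) for p,q in pts("wrist",k)[:3]])
cv2.imwrite("pics/w1c.png",cv2.resize(c.img[100:400,170:470],(600,600),interpolation=cv2.INTER_CUBIC))
E
```

```text
time: 2.7
eef_pos: [0.3361, -0.2951, 0.2501]
tcp_rot: [1.0, 0.0, 0.001, 0.001]
contact_force: [0.7, -0.7, 0.2]
opening: 0.997
finger_force: 0.0
time: 3.53
eef_pos: [0.4797, -0.0066, 0.2494]
tcp_rot: [1.0, 0.003, -0.0, 0.0]
contact_force: [0.0, -0.1, 0.4]
opening: 0.996
finger_force: 0.0
tcp [ 0.4793 -0.0079  0.2493] yaw 0.2 shift mm [-24.3  -3.   49.3] spin 0.2
pin [([312.0, 278.0], 0.87, [0.327, 0.002]), ([320.0, 195.0], 0.78, [0.45, -0.009])]
socket [([319.0, 201.0], 0.8, [0.453, -0.007])]
pin_stand [([321.0, 196.0], 0.7, [0.447, -0.011])]
hole [([92.0, 40.0], 0.81, [0.647, 0.224])]
```

View pics/w1c.png

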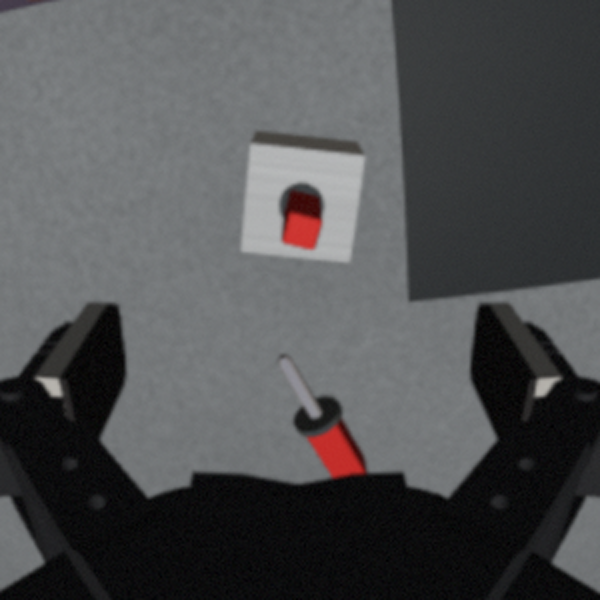

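```bash
python3 - <<'E'
from h import *
c=Cam("wrist")
f=lambda x,y:(170+x/2,100+y/2)
print("top",c.at(f(303,229),.095))
cs=np.array([c.at(f(*p),.045)[:2] for p in [(250,143),(364,155),(350,262),(242,250)]]);print(cs.mean(0),[np.degrees(np.arctan2(*(b-a)[::-1])) for a,b in zip(cs,np.roll(cs,-1,0))], np.linalg.norm(cs-np.roll(cs,-1,0),axis=1))
hs=np.array([c.at(f(*p),.095)[:2] for p in [(290,210),(322,214),(316,248),(283,243)]]);print(hs.mean(0),[np.degrees(np.arctan2(*(b-a)[::-1])) for a,b in zip(hs,np.roll(hs,-1,0))])
go([.453,-.0075,.2],-7)
E
```

```text
top [ 0.45234005 -0.01292644  0.095     ]
[ 0.4511612  -0.01261277] [np.float64(-96.17726759545384), np.float64(174.26498385237986), np.float64(83.09210197010054), np.float64(-5.509677613966758)] [0.06561921 0.06600097 0.06537465 0.0651698 ]
[ 0.45238879 -0.01279838] [np.float64(-97.55805348305262), np.float64(171.00636395779466), np.float64(80.7091278665113), np.float64(-11.772066545101334)]
tcp [ 0.479  -0.0098  0.2494] yaw -0.1 shift mm [-26.   -2.2  49.4] spin 6.9
```

```bash
python3 -m handwheel '[[[0.085,-0.014,0,0.02,4],[0.085,-0.013,0,0.03,4],[0.085,0,0,0,0],[0.085,0,0,0,0]]]'
python3 - <<'E'
from h import *
go([.4515,-.0126,.058],-8)
E
```

```text
time: 4.12
eef_pos: [0.4507, -0.0082, 0.1978]
tcp_rot: [0.998, -0.07, -0.002, -0.0]
contact_force: [0.1, -0.4, 0.9]
opening: 0.999
finger_force: 0.0
tcp [ 0.4507 -0.0082  0.1978] yaw -8.0 shift mm [  1.9   4.3 139.8] spin 0.0
```

```bash
python3 -m handwheel '[[[0.085,0.002,0.004,0.035,0],[0.085,0,0,0.035,0],[0.085,0,0,0.035,0],[0.085,0,0,0.035,0],[0.085,0,0,0,0],[0.0,0,0,0,0],[0.0,0,0,0,0],[0.0,0,0,0,0],[0.0,0,0,0,0],[0.0,0,0,0,0],[0.0,0,0,0,0]]]' 50
python3 -m handwheel '[[[0.0,0,0,0,0],[0.0,0,0,-0.02,0],[0.0,0,0,-0.025,0],[0.0,0,0,-0.035,0],[0.0,0,0,-0.035,0],[0,0,0,-0.02,0],[0,0,0,0,0],[0,0,0,0,0]]]'
python3 - <<'E'
from h import *
c=Cam("wrist");c.shot("pics/w2.png")
for k,z in dict(hole=.13,socket=.045).items():
    print(k,[(p.round().tolist(),round(q,2),c.at(p,z)[:2].round(4).tolist()) for p,q in pts("wrist",k)[:3]])
T=pose();print(T[:3,3])
for k in ("pin",):
  for p,q in pts("wrist",k): print(p,q,c.at(p,T[2,3]-.053))
go([.648,.216,.23],-8)
E
```

```text
time: 5.03
eef_pos: [0.4552, -0.0121, 0.0612]
tcp_rot: [0.998, -0.069, 0.002, 0.0]
contact_force: [0.0, 0.3, 4.5]
opening: 0.203
finger_force: 49.0
time: 5.7
eef_pos: [0.4544, -0.012, 0.1958]
tcp_rot: [0.998, -0.069, 0.002, 0.0]
contact_force: [-0.3, 0.4, -1.4]
opening: 0.203
finger_force: 49.4
hole [([39.0, 55.0], 0.77, [0.6419, 0.2219])]
socket [([315.0, 195.0], 0.64, [0.4506, -0.0077])]
[ 0.45249221 -0.01158447  0.19233907]
[318.784 228.8  ] 0.71 [ 0.45020748 -0.01151609  0.13933907]
tcp [ 0.4525 -0.0116  0.1922] yaw -8.0 shift mm [ 161.9 -252.5  -38.3] spin 0.0
```

```bash
python3 -m handwheel '[[[0,0.01,-0.02,-0.022,0],[0,0.014,-0.03,-0.02,0],[0,0.014,-0.03,0,0],[0,0.014,-0.03,0,0],[0,0.014,-0.03,0,0],[0,0.014,-0.03,0,0],[0,0.014,-0.03,0,0],[0,0.014,-0.03,0,0],[0,0.006,-0.017,0,0],[0,0,0,0,0],[0,0,0,0,0],[0,0,0,0,0]]]'
python3 - <<'E'
from h import *
c=Cam("wrist");c.shot("pics/w3.png")
for k,z in dict(hole=.13,drawer_front=.088).items():
    print(k,[(p.round().tolist(),round(q,2),c.at(p,z)[:2].round(4).tolist()) for p,q in pts("wrist",k)[:3]])
T=pose();print(T[:3,3])
for p,q in pts("wrist","pin"): print(p,q,c.at(p,T[2,3]-.053))
cv2.imwrite("pics/w3c.png",cv2.resize(c.img[60:360,120:520],(800,600),interpolation=cv2.INTER_CUBIC))
E
```

```text
time: 6.9
eef_pos: [0.6, 0.2163, 0.2347]
tcp_rot: [0.998, -0.069, -0.001, 0.001]
contact_force: [-0.3, 0.0, -0.1]
opening: 0.198
finger_force: 49.5
hole [([481.0, 256.0], 0.59, [0.5236, 0.0649]), ([301.0, 151.0], 0.56, [0.6447, 0.2239])]
drawer_front [([322.0, 221.0], 0.93, [0.5689, 0.2173])]
[0.60042563 0.21585678 0.23598211]
[317.696 234.6  ] 0.89 [0.59322696 0.21784296 0.18298211]
```

View pics/w3c.png

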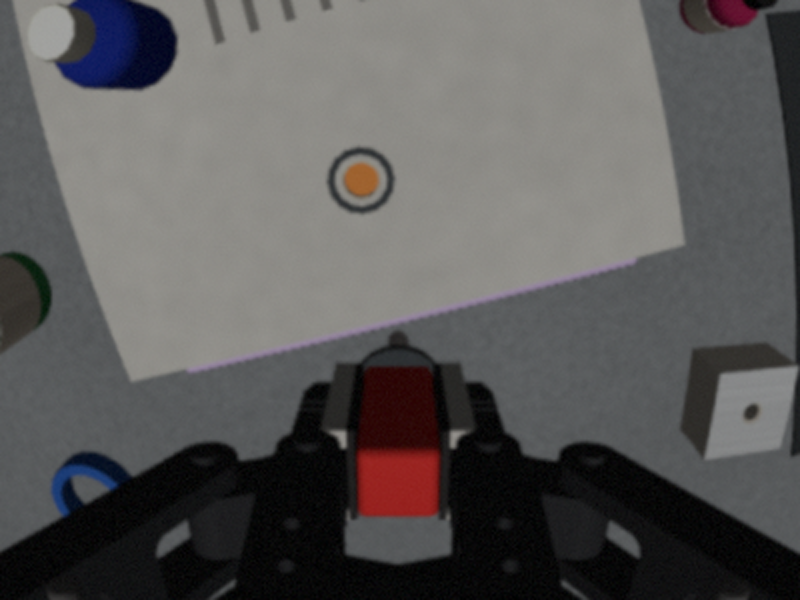

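```bash
python3 - <<'E'
from h import *
c=Cam("wrist");T=pose()
f=lambda x,y:(120+x/2,60+y/2)
print("tip",c.at(f(398,335),T[2,3]-.053), "tcp",T[:3,3])
h=c.at(f(361,180),.13);print("hole",h)
a,b=c.at(f(187,371),.088),c.at(f(636,262),.088);print(a,b,(a+b)/2,np.linalg.norm(a-b),"yaw",np.degrees(np.arctan2((a-b)[1],(a-b)[0]))-90)
a,b=c.at(f(131,381),.13),c.at(f(685,244),.13);print(a,b,(a+b)/2,np.linalg.norm(a-b),"yaw",np.degrees(np.arctan2((a-b)[1],(a-b)[0]))-90)
go([*h[:2],.2],None)
E
```

```text
tip [0.59837426 0.21603849 0.18325353] tcp [0.60056725 0.21593079 0.23625353]
hole [0.64621045 0.2242332  0.13      ]
[0.5567265  0.33563923 0.088     ] [0.5834347  0.09530931 0.088     ] [0.5700806  0.21547427 0.088     ] 0.2418094255941202 yaw 6.34133853256175
[0.57131081 0.34730175 0.13      ] [0.60136478 0.0868747  0.13      ] [0.58633779 0.21708823 0.13      ] 0.2621554617360253 yaw 6.582963856714386
tcp [0.6006 0.2159 0.2363] yaw -8.0 shift mm [ 44.  -14.6  36.2] spin None
```

```bash
python3 -m handwheel '[[[0,0.023,-0.0075,0,0],[0,0.023,-0.0075,0,0],[0,0,0,0.02,0],[0,0,0,0.02,0],[0,0,0,0,0],[0,0,0,0,0],[0,0,0,0,0]]]'
python3 - <<'E'
from h import *
c=Cam("wrist");c.shot("pics/w4.png");T=pose();print(T[:3,3])
cv2.imwrite("pics/w4c.png",cv2.resize(c.img[160:280,240:400],(800,600),interpolation=cv2.INTER_CUBIC))
E
```

```text
time: 7.68
eef_pos: [0.6488, 0.2251, 0.1975]
tcp_rot: [0.998, -0.07, 0.001, -0.0]
contact_force: [0.2, 0.0, -0.3]
opening: 0.203
finger_force: 49.5
[0.6491637  0.22528188 0.19833295]
```

View pics/w4c.png

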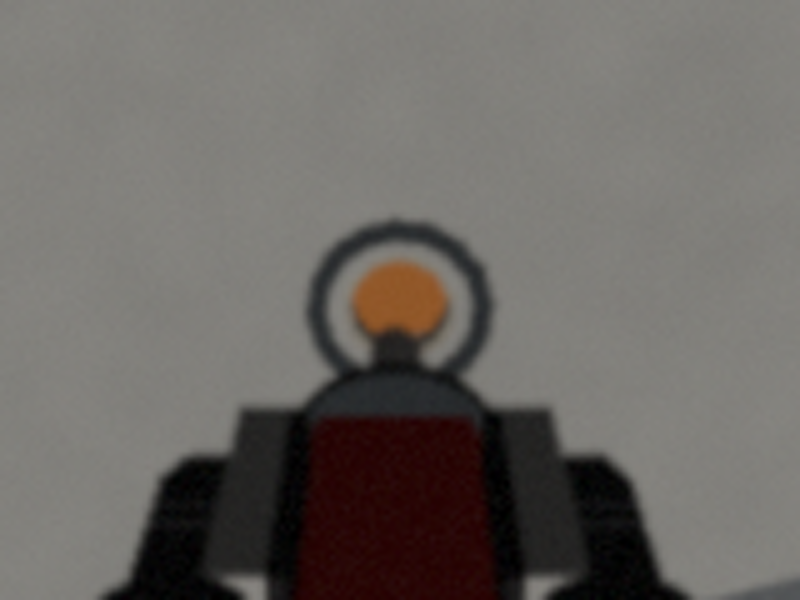

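```bash
python3 - <<'E'
from h import *
c=Cam("wrist");T=pose()
f=lambda x,y:(240+x/5,160+y/5)
h=c.at(f(400,302),.13)
for z in (.140,.145): 
    t=c.at(f(397,333),z);print(h,t,"tool d mm",(T[:3,:3].T@(h-t)*1e3).round(1))
E
```

```text
[0.64674266 0.22472073 0.13      ] [0.64576651 0.22532192 0.14      ] tool d mm [ 1.   0.5 10. ]
[0.64674266 0.22472073 0.13      ] [0.64761964 0.22507731 0.145     ] tool d mm [-0.9  0.5 15. ]
```

```bash
python3 -m handwheel '[[[0,0,0,0.01,0],[0,0,0,0.01,0],[0,0,0,0.01,0],[0,0,0,0.007,0],[0,0,0,0.005,0],[0,0,0,0.004,0],[0,0,0,0,0]]]'
python3 -c "
from h import *
viewer.read_camera('top');print(pts('top','drawer_front'))"
```

```text
time: 8.32
eef_pos: [0.6483, 0.2254, 0.1499]
tcp_rot: [0.998, -0.069, -0.0, 0.0]
contact_force: [-0.9, -0.5, 4.2]
opening: 0.201
finger_force: 50.1
[(array([264.896, 207.08 ]), 0.96), (array([408.832, 191.   ]), 0.19)]
```

```bash
python3 -m handwheel '[[[0,0,0,0.001,0],[0,0,0,0,0],[0,0,0,0,0],[0,0,0,0,0]]]'
python3 -c "
from h import *
c=Cam('top');c.shot();print([(p,c.at(p,.088)) for p,q in pts('top','drawer_front')])"
```

```text
time: 8.75
eef_pos: [0.6485, 0.2254, 0.1496]
tcp_rot: [0.998, -0.069, -0.0, 0.0]
contact_force: [-2.0, -1.1, 3.8]
opening: 0.201
finger_force: 50.1
[(array([265.92, 223.8 ]), array([0.42680138, 0.18981105, 0.088     ])), (array([456.512, 184.8  ]), array([ 0.58062631, -0.51607518,  0.088     ])), (array([318.016, 218.6  ]), array([ 0.4481404 , -0.00122542,  0.088     ]))]
```

```bash
python3 -m handwheel '[[[0,0,0,-0.015,0],[0,0,0,-0.025,0],[0,0,0,-0.035,0],[0,0,0,-0.015,0],[0,-0.018,0.033,0,0],[0,-0.018,0.033,0,0],[0,-0.018,0.033,0,0],[0,-0.018,0.033,0,0],[0,-0.018,0.033,0,0],[0,-0.018,0.033,0,0],[0,-0.018,0.033,0,0],[0,-0.015,0.028,0,0]]]'
python3 -m handwheel '[[[0,0,0,0,0],[0,0,0,0,0]]]'
python3 - <<'E'
from h import *
c=Cam("wrist");c.shot("pics/w5.png");T=pose();print(T[:3,3])
for k,z in dict(socket=.045).items():
    print(k,[(p.round(1).tolist(),round(q,2),c.at(p,z)[:2].round(4).tolist()) for p,q in pts("wrist",k)[:3]])
cv2.imwrite("pics/w5c.png",cv2.resize(c.img[100:300,190:450],(780,600),interpolation=cv2.INTER_CUBIC))
E
```

```text
time: 9.85
eef_pos: [0.4716, -0.0129, 0.2391]
tcp_rot: [0.998, -0.069, 0.0, 0.0]
contact_force: [0.9, -0.4, -0.9]
opening: 0.201
finger_force: 49.5
time: 10.02
eef_pos: [0.4727, -0.0125, 0.2394]
tcp_rot: [0.997, -0.071, 0.001, -0.0]
contact_force: [-0.3, -0.2, -0.5]
opening: 0.2
finger_force: 49.5
[ 0.47323134 -0.01182376  0.23953991]
socket [([316.8, 198.4], 0.71, [0.4527, -0.0076])]
```

View pics/w5c.png

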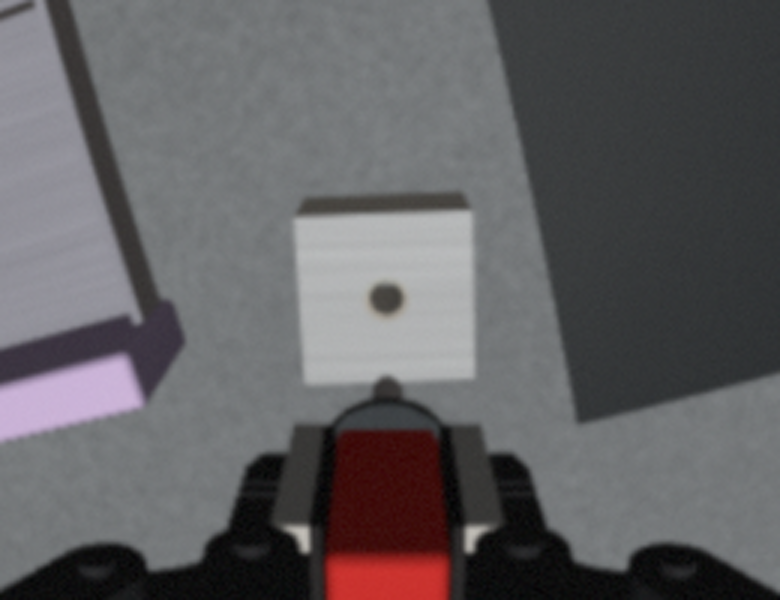

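```bash
python3 - <<'E'
from h import *
c=Cam("wrist");T=pose()
f=lambda x,y:(190+x/3,100+y/3)
h=c.at(f(386,299),.045); t=c.at(f(387,383),T[2,3]-.053)
print(T[:3,3],h,t,"tool d mm",(T[:3,:3].T@(h-t)*1e3).round(1))
E
```

```text
[ 0.47352015 -0.01133653  0.2395328 ] [ 0.45165609 -0.00834327  0.045     ] [ 0.47129752 -0.01119592  0.1865328 ] tool d mm [-20.   -0.  141.5]
```

```bash
python3 -m handwheel '[[[0,-0.02,0,0.01,0],[0,0,0,0.03,0],[0,0,0,0.03,0],[0,0,0,0.03,0],[0,0,0,0.023,0],[0,0,0,0,0],[0,0,0,0,0]]]'
python3 - <<'E'
from h import *
c=Cam("wrist");c.shot("pics/w6.png");T=pose();print(T[:3,3])
cv2.imwrite("pics/w6c.png",cv2.resize(c.img[160:280,240:400],(800,600),interpolation=cv2.INTER_CUBIC))
E
```

```text
time: 10.7
eef_pos: [0.4529, -0.0077, 0.1153]
tcp_rot: [0.998, -0.069, -0.002, -0.0]
contact_force: [0.7, 0.2, -0.3]
opening: 0.202
finger_force: 49.5
[ 0.45420327 -0.00822069  0.11706966]
```

View pics/w6c.png

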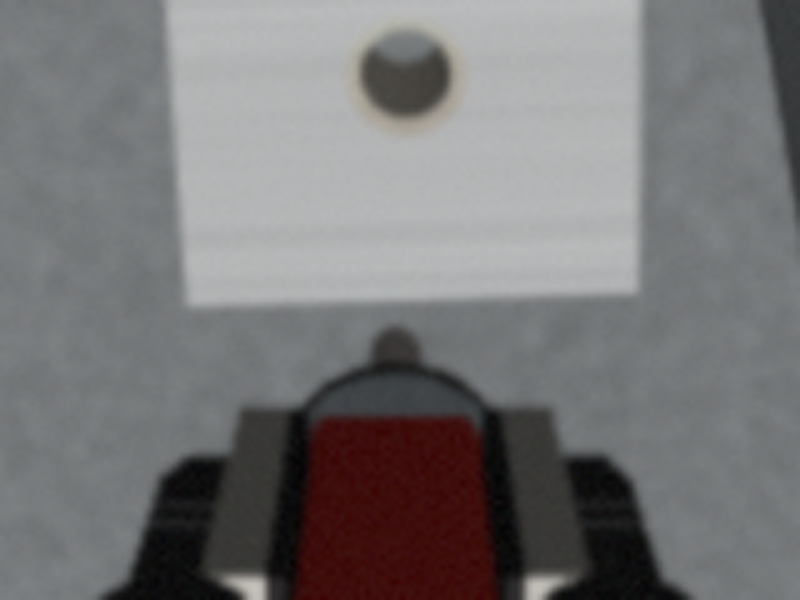

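```bash
python3 - <<'E'
from h import *
c=Cam("wrist");T=pose()
f=lambda x,y:(240+x/5,160+y/5)
h=c.at(f(404,74),.045); t=c.at(f(396,332),T[2,3]-.053)
print(T[:3,3],h,t,"tool d mm",(T[:3,:3].T@(h-t)*1e3).round(1))
E
```

```text
[ 0.45420327 -0.00822069  0.11706966] [ 0.48401955 -0.01385428  0.045     ] [ 0.45283291 -0.0083596   0.06406966] tool d mm [31.6  1.2 19.1]
```

```bash
python3 -m handwheel '[[[0,0.016,0.0006,0,0],[0,0.0155,0.0006,0,0],[0,0,0,0,0],[0,0,0,0,0],[0,0,0,0.01,0],[0,0,0,0.01,0],[0,0,0,0.008,0],[0,0,0,0,0]]]'
```

```text
time: 11.42
eef_pos: [0.483, -0.014, 0.086]
tcp_rot: [0.998, -0.07, -0.001, -0.0]
contact_force: [1.5, 0.3, -1.7]
opening: 0.199
finger_force: 49.4
```

```bash
python3 -m handwheel '[[[0,0,0,0.01,0],[0,0,0,0.01,0],[0,0,0,0.006,0],[0,0,0,0,0],[0,0,0,0,0]]]'
```

```text
time: 11.83
eef_pos: [0.4838, -0.0143, 0.0616]
tcp_rot: [0.998, -0.069, -0.001, -0.0]
contact_force: [1.0, -0.0, -1.7]
opening: 0.199
finger_force: 49.7
```

```bash
python3 -m handwheel '[[[0.085,0,0,0,0],[0.085,0,0,0,0],[0.085,0,0,0,0],[0.085,0,0,0,0],[0.085,0,0,0,0],[0.085,0,0,-0.02,0],[0.085,0,0,-0.035,0],[0.085,0,0,-0.04,0],[0.085,0,0,-0.04,0],[0.085,0,0,-0.04,0],[0.085,0,0,0,0],[0.085,0,0,0,0]]]'
python3 - <<'E'
from h import *
c=Cam("wrist");c.shot("pics/w7.png");T=pose();print(T[:3,3])
for k,z in dict(pin=.005,socket=.045).items():
    print(k,[(p.round(1).tolist(),round(q,2),c.at(p,z)[:2].round(4).tolist()) for p,q in pts("wrist",k)[:3]])
go([.62,-.2,.25],0)
E
```

```text
time: 12.83
eef_pos: [0.486, -0.0147, 0.2411]
tcp_rot: [0.998, -0.069, 0.004, 0.001]
contact_force: [-0.2, -0.1, -1.5]
opening: 0.992
finger_force: 0.0
[ 0.48460224 -0.01440851  0.23834463]
pin [([322.8, 287.2], 0.96, [0.326, 0.0013]), ([315.9, 181.5], 0.82, [0.478, -0.0105])]
socket [([317.9, 185.0], 0.74, [0.482, -0.0136]), ([24.4, 54.6], 0.48, [0.7638, 0.4111])]
tcp [ 0.4833 -0.0141  0.2356] yaw -8.0 shift mm [161.1 165.1 -15. ] spin -8.0
```

```bash
python3 -m handwheel '[[[0.085,0.02,0.02,-0.02,0],[0.085,0.024,0.024,-0.02,0],[0.085,0.024,0.024,-0.02,0],[0.085,0.024,0.024,0,0],[0.085,0.024,0.024,0,0],[0.085,0.024,0.024,0,0],[0.085,0.02,0.022,0,0],[0.085,0,0,0,0],[0.085,0,0,0,0]]]'
python3 - <<'E'
from h import *
c=Cam("wrist");c.shot("pics/w8.png");T=pose();print(T[:3,3])
for k,z in dict(teal_box=.083,black_carton=.043,stack_spot=.003).items():
    print(k,[(p.round(1).tolist(),round(q,2),c.at(p,z)[:2].round(4).tolist()) for p,q in pts("wrist",k)[:3]])
E
```

```text
time: 13.73
eef_pos: [0.6197, -0.1977, 0.2935]
tcp_rot: [0.998, -0.07, -0.003, -0.001]
contact_force: [0.1, -0.2, -0.4]
opening: 0.995
finger_force: 0.0
[ 0.6194563  -0.19674942  0.29441175]
teal_box [([285.7, 168.5], 0.59, [0.6345, -0.1609])]
black_carton [([335.2, 152.1], 0.83, [0.6401, -0.2215]), ([104.9, 265.3], 0.41, [0.5159, 0.1932])]
stack_spot []
```

View pics/w8.png

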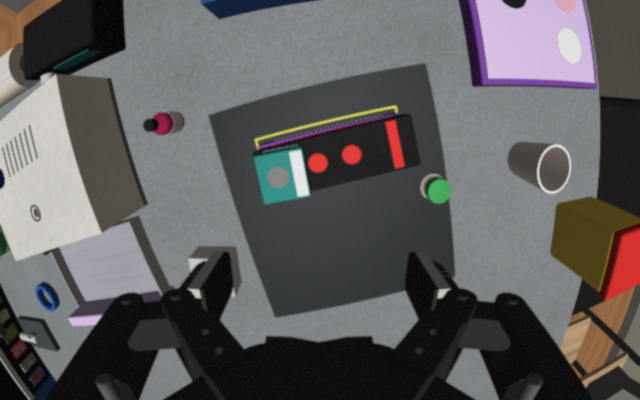

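```bash
cat > quad.py <<'E'
from h import *
def quad(c,ps,z):
    P=np.array([c.at(p,z)[:2] for p in ps]); d=P-np.roll(P,-1,0)
    print(P.round(4).tolist(),"c",P.mean(0).round(4),"len",np.linalg.norm(d,axis=1).round(4),"ang",np.degrees(np.arctan2(d[:,1],d[:,0])).round(1)); return P
E
python3 - <<'E'
from quad import *
c=Cam("wrist")
quad(c,[(255,154),(303,147),(311,196),(264,204)],.129)
quad(c,[(303,145),(408,115),(417,163),(311,190)],.083)
quad(c,[(256,139),(397,107)],.003)
E
python3 - <<'E'
import cv2
a=cv2.imread('pics/w8.png')[95:225,230:440]
cv2.imwrite('pics/w8c.png',cv2.resize(a,(800,495),interpolation=cv2.INTER_CUBIC))
E
```

```text
[[0.6617, -0.1359], [0.6613, -0.1856], [0.6097, -0.1863], [0.608, -0.1358]] c [ 0.6352 -0.1609] len [0.0497 0.0516 0.0506 0.0537] ang [ 89.6   0.8 -88.  179.8]
[[0.6591, -0.183], [0.6794, -0.3093], [0.6211, -0.3153], [0.6049, -0.1845]] c [ 0.6411 -0.248 ] len [0.1279 0.0586 0.1317 0.0542] ang [  99.1    5.8  -82.9 -178.4]
[[0.6707, -0.1129], [0.6896, -0.3175]] c [ 0.6802 -0.2152] len [0.2055 0.2055] ang [ 95.3 -84.7]
```

View pics/w8c.png

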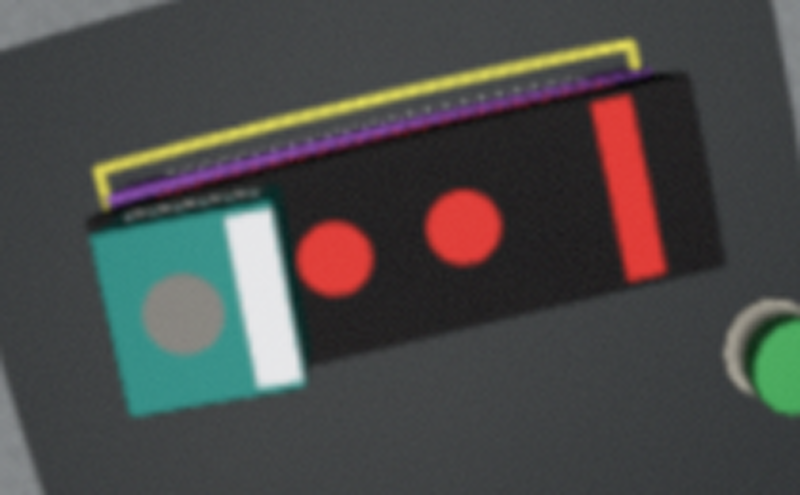

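```bash
python3 - <<'E'
from quad import *
c=Cam("wrist")
P=quad(c,[(254,152),(410.6,114.7),(420,164.5)],.083); print("black c",(P[0]+P[2])/2)
go([.6352,-.161,.12],.5)
E
```

```text
[[0.6598, -0.1249], [0.6795, -0.3125], [0.6188, -0.319]] c [ 0.6527 -0.2521] len [0.1887 0.061  0.1984] ang [  96.     6.1 -101.9]
black c [ 0.63931822 -0.22192243]
tcp [ 0.6196 -0.1957  0.2967] yaw -7.9 shift mm [ 10.9 -36.4 176.7] spin -8.4
```

```bash
python3 -m handwheel '[[[0.085,0,0,0,-4.2],[0.085,0,0,0,-4.2],[0.085,0.0155,-0.035,0,0],[0.085,0,0,0.035,0],[0.085,0,0,0.04,0],[0.085,0,0,0.04,0],[0.085,0,0,0.03,0],[0.085,0,0,0,0],[0.085,0,0,0,0]]]'
python3 - <<'E'
from h import *
c=Cam("wrist");c.shot("pics/w9.png");T=pose()
go([.6352,-.161,.091],.5)
m=viewer.outline_of("wrist","teal_box")
if m:
    r=cv2.minAreaRect(np.argwhere(m[0]["mask"])[:,::-1].astype(np.float32)); print(m[0]["confidence"],r)
E
```

```text
time: 14.68
eef_pos: [0.6341, -0.1604, 0.1509]
tcp_rot: [1.0, 0.004, -0.002, -0.001]
contact_force: [0.1, -0.2, 0.7]
opening: 0.995
finger_force: 0.0
tcp [ 0.6359 -0.1614  0.1539] yaw 0.5 shift mm [-0.8 -0.4 62.9] spin -0.0
0.65 ((319.5, 230.5), (99.0, 89.0), 90.0)
```

```bash
python3 -m handwheel '[[[0.085,0,0,0.02,0],[0.085,0,0,0.02,0],[0.085,0,0,0.02,0],[0.085,0,0,0,0],[0,0,0,0,0],[0,0,0,0,0],[0,0,0,0,0],[0,0,0,0,0],[0,0,0,0,0],[0,0,0,-0.02,0],[0,0,0,-0.03,0],[0,0,0,0,0]]]' 30
python3 -c "
from h import *
go([.45,-.31,.14],0.5)"
```

```text
time: 15.78
eef_pos: [0.6388, -0.1632, 0.1492]
tcp_rot: [1.0, 0.004, 0.005, 0.002]
contact_force: [1.9, -0.6, 0.1]
opening: 0.582
finger_force: 31.9
tcp [ 0.6388 -0.1632  0.1492] yaw 0.4 shift mm [-190.   145.3    7.9] spin -0.1
```

```bash
python3 -m handwheel '[[[0,-0.027,0.021,0,0],[0,-0.027,0.021,0,0],[0,-0.027,0.021,0,0],[0,-0.027,0.021,0,0],[0,-0.027,0.021,0,0],[0,-0.027,0.021,0,0],[0,-0.027,0.021,0.02,0],[0,0,0,0.03,0],[0,0,0,0.03,0],[0,0,0,0.03,0],[0,0,0,0.018,0],[0,0,0,0,0]]]'
python3 -m handwheel '[[[0,0,0,0.005,0],[0,0,0,0.002,0],[0,0,0,0,0]]]'
```

```text
time: 16.78
eef_pos: [0.447, -0.3098, 0.0126]
tcp_rot: [1.0, 0.004, -0.001, -0.001]
contact_force: [0.4, -0.0, -1.6]
opening: 0.583
finger_force: 36.1
time: 17.03
eef_pos: [0.4479, -0.3108, 0.0111]
tcp_rot: [1.0, 0.004, -0.001, -0.0]
contact_force: [-8.2, 7.1, 22.1]
opening: 0.582
finger_force: 38.7
```

```bash
python3 -m handwheel '[[[0,0,0,-0.003,0],[0.085,0,0,0,0],[0.085,0,0,0,0],[0.085,0,0,0,0],[0.085,0,0,-0.03,0],[0.085,0,0,-0.04,0],[0.085,0,0,-0.04,0],[0.085,0.03,-0.01,-0.03,-7],[0.085,0.03,-0.01,-0.02,-7],[0.085,0.03,-0.01,-0.02,-7],[0.085,0,0,0,-7],[0.085,0,0,0,-7]]]'
python3 -m handwheel '[[[0.085,0,0,0,-7],[0.085,0,0,0,-7],[0.085,0,0,0,-7],[0.085,0,0,0,-7],[0.085,0,0,0,-7],[0.085,0,0,0,-7],[0.085,0,0,0,-7],[0.085,0,0,0,-7],[0.085,0,0,0,-3],[0.085,0,0,0,0]]]'
python3 -c "
from h import *
go([.6393,-.2219,.16],95.7)"
```

```text
time: 18.03
eef_pos: [0.5334, -0.269, 0.1907]
tcp_rot: [0.951, 0.309, 0.001, 0.002]
contact_force: [0.6, 0.3, -0.4]
opening: 0.995
finger_force: 0.0
time: 18.87
eef_pos: [0.531, -0.2694, 0.1882]
tcp_rot: [0.679, 0.734, -0.0, -0.001]
contact_force: [-0.6, -0.3, -0.3]
opening: 0.995
finger_force: 0.0
tcp [ 0.531  -0.2694  0.1882] yaw 94.5 shift mm [ 38.9 111.7  28.1] spin -1.2
```

```bash
python3 -m handwheel '[[[0.085,0.013,0.0373,0,0],[0.085,0.013,0.0373,0,0],[0.085,0.013,0.0373,0,-1.2],[0.085,0,0,0,0],[0.085,0,0,0,0]]]'
python3 - <<'E'
from h import *
c=Cam("wrist");c.shot("pics/w10.png")
go([.6393,-.2219,.054],95.7)
cv2.imwrite("pics/w10c.png",cv2.resize(c.img[60:360,120:520],(800,600),interpolation=cv2.INTER_CUBIC))
E
```

```text
time: 19.28
eef_pos: [0.6408, -0.2207, 0.1876]
tcp_rot: [0.671, 0.741, -0.0, -0.001]
contact_force: [-1.0, -0.2, -0.1]
opening: 0.999
finger_force: 0.0
tcp [ 0.6398 -0.2214  0.1878] yaw 95.6 shift mm [ -0.5  -0.3 133.8] spin -0.1
```

View pics/w10c.png

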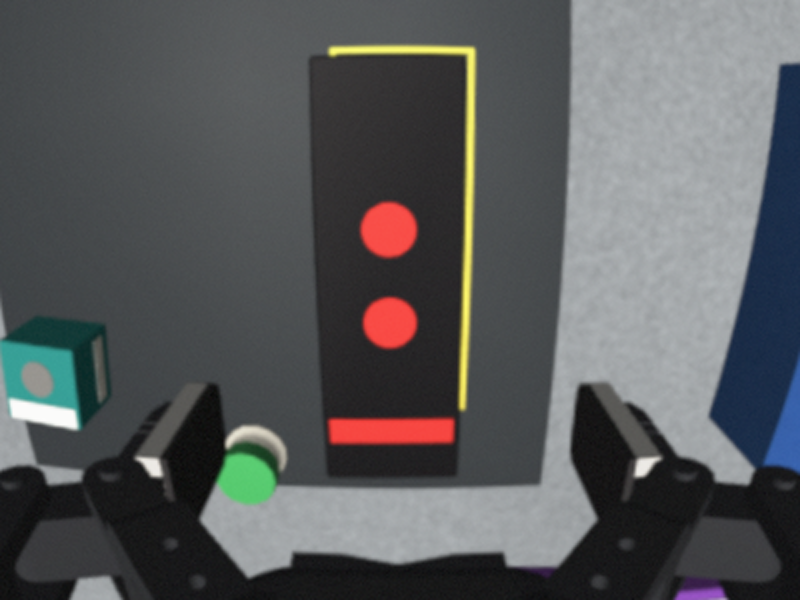

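```bash
python3 - <<'E'
from quad import *
c=Cam("wrist")
f=lambda x,y:(120+x/2,60+y/2)
P=quad(c,[f(310,56),f(466,55),f(457,476),f(328,476)],.083)
O=quad(c,[f(473,49),f(462,410),f(331,51)],.003)
go([*P.mean(0),.047],95.6)
E
```

```text
[[0.5976, -0.1323], [0.6588, -0.1261], [0.6788, -0.3141], [0.6176, -0.3204]] c [ 0.6382 -0.2232] len [0.0615 0.1891 0.0615 0.1891] ang [-174.2   96.1    5.8  -83.9]
[[0.67, -0.1145], [0.6894, -0.3194], [0.5965, -0.123]] c [ 0.652  -0.1856] len [0.2058 0.2173 0.074 ] ang [  95.4  -64.7 -173.4]
tcp [ 0.6398 -0.2214  0.1878] yaw 95.6 shift mm [ -1.8  -1.5 140.8] spin 0.0
```

```bash
python3 -m handwheel '[[[0.085,-0.002,-0.0015,0.04,-0.4],[0.085,0,0,0.04,0],[0.085,0,0,0.04,0],[0.085,0,0,0.02,0],[0.085,0,0,0,0],[0,0,0,0,0],[0,0,0,0,0],[0,0,0,0,0],[0,0,0,0,0],[0,0,0,0,0],[0,0,0,0,0]]]' 60
python3 -m handwheel '[[[0,0,0,-0.01,0],[0,0,0,-0.02,0],[0,0,0,-0.03,0],[0,0,0,-0.02,0],[0,0,0,0,0],[0,0,0,0,0]]]'
python3 -c "
from h import *
go([.515,-.185,.115],95.6)"
```

```text
time: 20.25
eef_pos: [0.6401, -0.2252, 0.0522]
tcp_rot: [0.669, 0.743, 0.0, 0.002]
contact_force: [0.2, 0.4, 6.3]
opening: 0.711
finger_force: 69.8
time: 20.75
eef_pos: [0.639, -0.2243, 0.1302]
tcp_rot: [0.669, 0.743, 0.0, 0.001]
contact_force: [-0.8, -0.9, -2.1]
opening: 0.715
finger_force: 69.0
tcp [ 0.639  -0.2243  0.1302] yaw 96.0 shift mm [  52.1 -119.2   14.9] spin 0.4
```

```bash
python3 -m handwheel '[[[0,0.013,-0.03,0,0],[0,0.013,-0.03,0,0],[0,0.013,-0.03,0,0],[0,0.013,-0.03,0,0],[0,0,0,0.03,0],[0,0,0,0.03,0],[0,0,0,0.03,0],[0,0,0,0.02,0],[0,0,0,0.005,0],[0,0,0,0.003,0],[0,0,0,0,0]]]'
```

```text
time: 21.67
eef_pos: [0.511, -0.1833, 0.0114]
tcp_rot: [0.669, 0.744, -0.001, -0.005]
contact_force: [-10.9, 5.2, 17.1]
opening: 0.718
finger_force: 73.0
```

```bash
python3 -m handwheel '[[[0,0,0,-0.002,0],[0.085,0,0,0,0],[0.085,0,0,0,0],[0.085,0,0,0,0],[0.085,0,0,-0.03,0],[0.085,0,0,-0.04,0],[0.085,0,0,-0.04,0],[0.085,-0.013,0.03,-0.04,0],[0.085,-0.013,0.03,-0.02,0],[0.085,-0.013,0.03,0,0],[0.085,-0.013,0.03,0,0],[0.085,0,0,0,0]]]'
python3 -m handwheel '[[[0.085,0,0,0,0]]]'
python3 - <<'E'
from h import *
c=Cam("wrist");c.shot("pics/w11.png");T=pose();print(T[:3,3])
m=viewer.outline_of("wrist","purple_carton")
for d in m:
    r=cv2.minAreaRect(np.argwhere(d["mask"])[:,::-1].astype(np.float32)); print(d["confidence"],r)
cv2.imwrite("pics/w11c.png",cv2.resize(c.img[60:360,120:520],(800,600),interpolation=cv2.INTER_CUBIC))
E
```

```text
time: 22.67
eef_pos: [0.6364, -0.224, 0.1743]
tcp_rot: [0.669, 0.743, 0.0, 0.001]
contact_force: [-1.1, -1.1, -0.6]
opening: 0.991
finger_force: 0.0
time: 22.75
eef_pos: [0.6329, -0.2224, 0.1735]
tcp_rot: [0.669, 0.743, -0.0, -0.001]
contact_force: [-1.0, 0.7, 1.0]
opening: 0.996
finger_force: 0.0
[ 0.63197041 -0.22196096  0.17368992]
0.58 ((328.0, 185.0), (70.0, 196.0), 0.0)
0.39 ((187.5, 6.5), (13.0, 71.0), 90.0)
```

View pics/w11c.png

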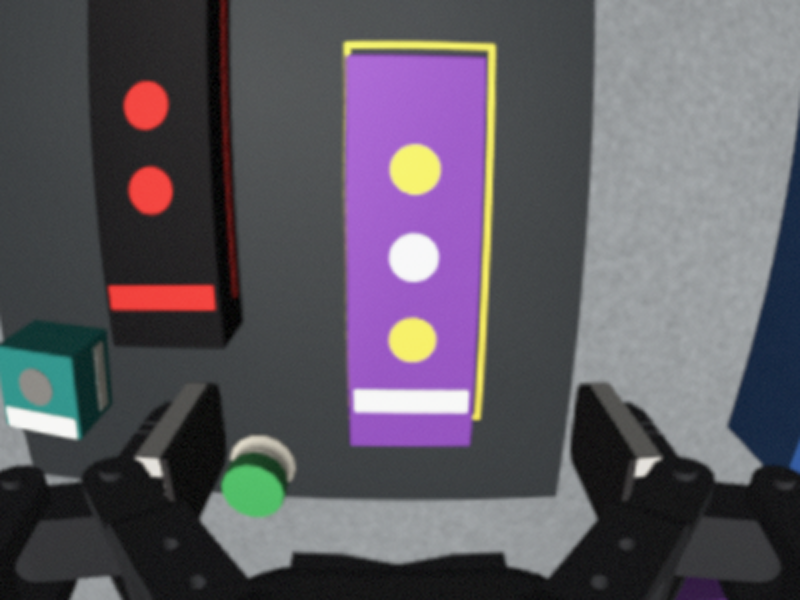

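```bash
python3 - <<'E'
from quad import *
c=Cam("wrist")
f=lambda x,y:(120+x/2,60+y/2)
P=quad(c,[f(346,55),f(489,54),f(470,446),f(351,445)],.043)
O=quad(c,[f(346,44),f(492,46),f(477,418)],.003)
go([*P.mean(0),.012],95.6)
E
```

```text
[[0.6004, -0.1293], [0.6623, -0.1218], [0.6797, -0.3122], [0.619, -0.3179]] c [ 0.6404 -0.2203] len [0.0624 0.1912 0.061  0.1894] ang [-173.1   95.2    5.3  -84.4]
[[0.5961, -0.1205], [0.6687, -0.1132], [0.6888, -0.3166]] c [ 0.6512 -0.1834] len [0.073  0.2044 0.2169] ang [-174.3   95.6  -64.7]
tcp [ 0.6315 -0.2218  0.174 ] yaw 96.0 shift mm [  0.3   9.3 162. ] spin 0.4
```

```bash
python3 -m handwheel '[[[0.085,0,0.009,0.04,0.4],[0.085,0,0,0.04,0],[0.085,0,0,0.04,0],[0.085,0,0,0.025,0],[0.085,0,0,0.016,0],[0.085,0,0,0,0],[0,0,0,0,0],[0,0,0,0,0],[0,0,0,0,0],[0,0,0,0,0],[0,0,0,0,0],[0,0,0,0,0]]]' 60
python3 -m handwheel '[[[0,0,0,-0.01,0],[0,0,0,-0.03,0],[0,0,0,-0.04,0],[0,0,0,-0.04,0],[0,0,0,-0.04,0],[0,0,0,-0.03,0],[0,0,0,0,0]]]'
python3 - <<'E'
from h import *
c=Cam('top');c.shot()
print([(p,q,c.at(p,.088)) for p,q in pts('top','drawer_front')],[(p,q,c.at(p,.026)) for p,q in pts('top','drawer_floor')])
E
```

```text
time: 23.85
eef_pos: [0.6434, -0.2224, 0.0178]
tcp_rot: [0.671, 0.741, 0.001, 0.003]
contact_force: [0.2, -0.3, 7.3]
opening: 0.711
finger_force: 70.9
time: 24.43
eef_pos: [0.645, -0.2229, 0.2146]
tcp_rot: [0.671, 0.741, 0.002, 0.008]
contact_force: [1.3, -0.6, -0.9]
opening: 0.709
finger_force: 69.9
[(array([266.816, 227.32 ]), 0.62, array([0.41389566, 0.18609239, 0.088     ]))] [(array([262.976, 203.6  ]), 0.78, array([0.51122923, 0.21169862, 0.026     ]))]
```

```bash
python3 -m handwheel '[[[0,0.02,-0.004,0,0],[0,0.032,-0.007,0,0],[0,0.032,-0.007,0,0],[0,0.032,-0.007,0,0],[0,0.032,-0.007,0,0],[0,0.032,-0.007,0,0],[0,0.032,-0.007,0,0],[0,0.032,-0.007,0,0],[0,0.032,-0.007,0,0],[0,0.032,-0.007,0,0],[0,0.032,-0.007,0,0],[0,0.032,-0.006,0,0]]]'
python3 -m handwheel '[[[0,0.03,-0.006,0,0],[0,0.03,-0.006,0,-0.5],[0,0.01,-0.003,0,0],[0,0,0,0,0],[0,0,0,0,0],[0,0,0,0,0]]]'
python3 - <<'E'
from h import *
go([.509,.209,.1],96.4)
c=Cam('side');c.shot("pics/s1.png");c=Cam('wrist');c.shot("pics/w12.png")
a=cv2.imread("pics/s1.png")[100:300,200:460]; b=c.img[0:300,120:520]
cv2.imwrite("pics/c12.png",np.hstack([cv2.resize(a,(390,300)),cv2.resize(b,(400,300))]))
E
```

```text
time: 25.58
eef_pos: [0.5221, 0.1423, 0.2002]
tcp_rot: [0.672, 0.741, -0.003, -0.003]
contact_force: [0.7, 0.3, -2.8]
opening: 0.714
finger_force: 69.7
time: 26.08
eef_pos: [0.5029, 0.2082, 0.2026]
tcp_rot: [0.668, 0.744, -0.001, -0.001]
contact_force: [1.0, 0.1, -2.7]
opening: 0.711
finger_force: 69.7
tcp [0.5029 0.2082 0.2026] yaw 96.1 shift mm [  0.3   6.5 102.6] spin -0.3
```

View pics/c12.png

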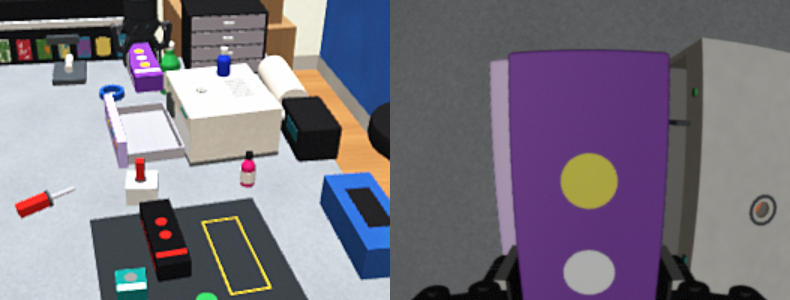

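```bash
python3 -m handwheel '[[[0,0,0.006,0.02,-0.3],[0,0,0,0.035,0],[0,0,0,0.035,0],[0,0,0,0.03,0],[0,0,0,0.02,0],[0,0,0,0,0],[0,0,0,0,0]]]'
```

```text
time: 26.77
eef_pos: [0.5088, 0.2088, 0.0632]
tcp_rot: [0.667, 0.745, -0.001, -0.001]
contact_force: [1.0, 1.0, -1.9]
opening: 0.71
finger_force: 69.6
```

```bash
python3 -m handwheel '[[[0,0,0,0.01,0],[0,0,0,0.007,0],[0,0,0,0.003,0],[0,0,0,0.002,0],[0,0,0,0,0]]]'
```

```text
time: 27.18
eef_pos: [0.5093, 0.2099, 0.0423]
tcp_rot: [0.666, 0.746, 0.0, 0.0]
contact_force: [-0.6, -0.9, -2.9]
opening: 0.709
finger_force: 69.8
```

```bash
python3 -m handwheel '[[[0,0,0,0.0015,0],[0,0,0,0.0015,0],[0,0,0,0.001,0],[0,0,0,0,0]]]'
```

```text
time: 27.52
eef_pos: [0.5109, 0.2102, 0.0407]
tcp_rot: [0.666, 0.746, 0.001, 0.001]
contact_force: [-1.3, -0.9, 5.3]
opening: 0.714
finger_force: 70.7
```

```bash
python3 -m handwheel '[[[0.076,0,0,0,0],[0.076,0,0,0,0],[0.076,0,0,0,0],[0.076,0,0,0,0],[0.076,0,0,-0.02,0],[0.076,0,0,-0.04,0],[0.076,0,0,-0.04,0],[0.076,0,0,-0.04,0],[0.076,0,0,-0.03,0],[0.076,0,0,0,0],[0.076,0,0,0,0]]]'
python3 - <<'E'
from h import *
c=Cam('wrist');c.shot("pics/w13.png");go([.509,.209,.1],6.4)
a=c.img[0:300,120:520]
c=Cam('side');c.shot("pics/s2.png");print(pts("side","purple_carton"), pts("side","drawer_floor"))
print([(p,c.at(p,.026)) for p,q in pts("side","purple_carton")])
cv2.imwrite("pics/c13.png",np.hstack([cv2.resize(c.img[130:280,270:420],(390,300)),a[:,:400]]))
E
```

```text
time: 28.43
eef_pos: [0.5107, 0.2102, 0.2111]
tcp_rot: [0.666, 0.746, 0.002, 0.002]
contact_force: [-0.1, -0.4, -0.6]
opening: 0.886
finger_force: 0.0
tcp [0.5093 0.2099 0.2085] yaw 96.4 shift mm [ -0.8  -0.5 108.5] spin 90.0
[(array([298.112, 186.88 ]), 0.82)] [(array([271.104, 177.8  ]), 0.74), (array([296.768, 189.12 ]), 0.7)]
[(array([298.112, 186.88 ]), array([0.51266941, 0.22264262, 0.026     ]))]
```

View pics/c13.png

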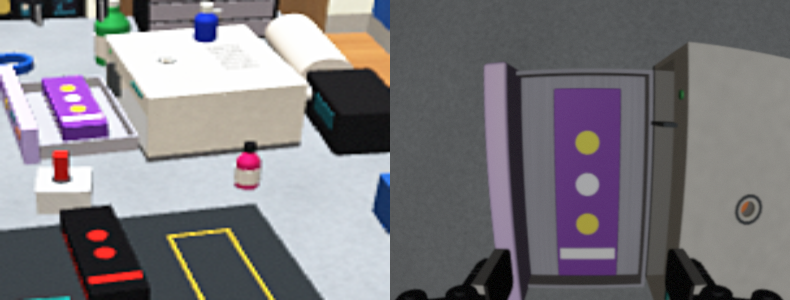

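```bash
python3 -m handwheel '[[[0,0,0,0,7],[0,0,0,0,7],[0,0,0,0,7],[0,0,0,0,7],[0,0,0,0,7],[0,0,0,0,7],[0,0,0,0,7],[0,0,0,0,7],[0,0,0,0,7],[0,0,0,0,7],[0,0,0,0,7],[0,0,0,0,7]]]'
python3 -m handwheel '[[[0,0,0,0,6],[0,-0.03,0,0,0],[0,-0.03,0,0,0],[0,-0.03,0,0,0],[0,-0.025,0,0,0],[0,0,0,0,0],[0,0,0,0,0]]]'
python3 - <<'E'
from h import *
go([.392,.1955,.066],6.4)
c=Cam('wrist');c.shot();p=pts("wrist","drawer_front");print([(a,q,c.at(a,.088)) for a,q in p])
E
```

```text
time: 29.68
eef_pos: [0.5086, 0.2096, 0.2064]
tcp_rot: [0.994, 0.105, -0.002, 0.0]
contact_force: [-0.2, 0.4, -0.1]
opening: -0.006
finger_force: 0.0
time: 30.27
eef_pos: [0.3938, 0.1968, 0.2071]
tcp_rot: [0.998, 0.056, -0.001, 0.0]
contact_force: [1.3, 0.6, 0.0]
opening: 0.003
finger_force: 0.0
tcp [0.3938 0.1968 0.2071] yaw 6.5 shift mm [ -1.8   1.1 141.1] spin 0.1
[(array([321.792, 169.32 ]), 0.63, array([0.41965471, 0.19663124, 0.088     ]))]
```

```bash
python3 -m handwheel '[[[0,-0.006,0.001,0.03,0],[0,0,0,0.035,0],[0,0,0,0.035,0],[0,0,0,0.03,0],[0,0,0,0.011,0],[0,0,0,0,0],[0,0,0,0,0]]]'
```

```text
time: 30.95
eef_pos: [0.3896, 0.1952, 0.0667]
tcp_rot: [0.998, 0.056, -0.001, 0.0]
contact_force: [0.8, 0.3, 1.0]
opening: -0.0
finger_force: 0.0
```

```bash
python3 -m handwheel '[[[0,0.008,0,0,0],[0,0.008,0,0,0],[0,0.006,0,0,0],[0,0.008,0,0,0],[0,0.01,0,0,0],[0,0.012,0,0,0],[0,0.012,0,0,0],[0,0.012,0,0,0],[0,0.012,0,0,0],[0,0.012,0,0,0],[0,0.012,0,0,0],[0,0.012,0,0,0]]]'
python3 -m handwheel '[[[0,0.01,0,0,0],[0,0.008,0,0,0],[0,0.006,0,0,0],[0,0,0,0,0]]]'
```

```text
time: 31.95
eef_pos: [0.5122, 0.2097, 0.0676]
tcp_rot: [0.998, 0.056, -0.002, -0.0]
contact_force: [-7.4, 0.9, 5.1]
opening: -0.002
finger_force: 3.5
time: 32.28
eef_pos: [0.5368, 0.2124, 0.0675]
tcp_rot: [0.998, 0.056, -0.001, -0.0]
contact_force: [-6.0, 1.0, 3.7]
opening: 0.0
finger_force: 2.5
```

```bash
python3 -m handwheel '[[[0,0.004,0,0,0],[0,0.004,0,0,0],[0,0.004,0,0,0],[0,0,0,0,0]]]'
python3 -m handwheel '[[[0,0.003,0,0,0],[0,0.003,0,0,0],[0,0.002,0,0,0],[0,0,0,0,0]]]'
```

```text
time: 32.62
eef_pos: [0.5468, 0.2135, 0.0673]
tcp_rot: [0.998, 0.056, -0.003, -0.0]
contact_force: [-9.4, 0.9, 5.5]
opening: 0.003
finger_force: 4.1
time: 32.95
eef_pos: [0.5555, 0.2145, 0.0672]
tcp_rot: [0.998, 0.056, -0.001, -0.0]
contact_force: [-4.6, -0.1, 2.2]
opening: 0.002
finger_force: 2.3
```

```bash
python3 -m handwheel '[[[0,0.002,0,0,0],[0,0.002,0,0,0],[0,0,0,0,0]]]'
python3 -m handwheel '[[[0,0.002,0,0,0],[0,0.002,0,0,0],[0,0,0,0,0]]]'
```

```text
time: 33.2
eef_pos: [0.558, 0.2148, 0.0671]
tcp_rot: [0.998, 0.056, -0.004, 0.0]
contact_force: [-9.0, 0.7, 6.1]
opening: 0.002
finger_force: 4.8
time: 33.45
eef_pos: [0.558, 0.2148, 0.0672]
tcp_rot: [0.998, 0.057, -0.009, 0.001]
contact_force: [-21.7, -2.6, 14.9]
opening: 0.001
finger_force: 10.8
```

```bash
python3 -m handwheel '[[[0,-0.006,0,0,0],[0,-0.01,0,0,0],[0,-0.02,0,0,0],[0,-0.03,0,0,0],[0,-0.03,0,0,0],[0,0,0,0,0],[0,0,0,0,0]]]'
python3 - <<'E'
from h import *
for n in ("top","wrist"):
    c=Cam(n);c.shot(f"pics/{n}14.png");print(n,[(a,q,c.at(a,.088)) for a,q in pts(n,"drawer_front")])
go([.45,-.31,.25],.5)
E
```

```text
time: 34.03
eef_pos: [0.4682, 0.2041, 0.0672]
tcp_rot: [0.998, 0.056, 0.001, 0.0]
contact_force: [0.3, -0.3, 0.2]
opening: 0.003
finger_force: 0.0
top [(array([263.296, 187.8  ]), 0.69, array([0.56126786, 0.20409679, 0.088     ]))]
wrist [(array([315.712,  53.92 ]), 0.9, array([0.56683985, 0.21619624, 0.088     ]))]
tcp [0.4708 0.2044 0.0682] yaw 6.4 shift mm [ -77.6  508.8 -182.1] spin 5.9
```

```bash
python3 -m handwheel '[[[0.085,0,0,-0.035,0],[0.085,0,0,-0.035,0],[0.085,0,0,-0.035,0],[0.085,0,0.02,-0.02,0],[0.085,0,0.037,0,0],[0.085,0,0.037,0,0],[0.085,0,0.037,0,0],[0.085,0,0.037,0,0],[0.085,0,0.037,0,0],[0.085,0,0.037,0,0],[0.085,0,0.037,0,0],[0.085,0,0.037,0,0]]]'
python3 -m handwheel '[[[0.085,0,0.037,0,0],[0.085,0,0.037,0,0],[0.085,0,0,0,-7],[0.085,0,0,0,-7],[0.085,0,0,0,-7],[0.085,0,0,0,-7],[0.085,0,0,0,-7],[0.085,0,0,0,-7],[0.085,0,0,0,-7],[0.085,0,0,0,-7],[0.085,0,0,0,-7],[0.085,0,0,0,-7]]]'
python3 -m handwheel '[[[0.085,0,0,0,-7],[0.085,0,0,0,-7],[0.085,0,0,0,-5.6],[0.085,0,0,0,0],[0.085,0,0,0,0]]]'
python3 - <<'E'
from h import *
c=Cam('wrist');c.shot("pics/w15.png");go([.512,-.184,.2],96)
print([(p,q,c.at(p,.003)) for p,q in pts("wrist","black_carton")])
g=c.img.max(2); m=viewer.outline_of("wrist","black_carton")
for d in m: print(d["confidence"],cv2.minAreaRect(np.argwhere(d["mask"])[:,::-1].astype(np.float32)))
cv2.imwrite("pics/w15c.png",cv2.resize(c.img[60:360,120:520],(800,600),interpolation=cv2.INTER_CUBIC))
E
```

```text
time: 35.23
eef_pos: [0.5052, -0.1124, 0.193]
tcp_rot: [0.998, 0.056, 0.001, 0.0]
contact_force: [0.7, -1.1, 0.5]
opening: 0.998
finger_force: 0.0
time: 36.23
eef_pos: [0.5134, -0.1842, 0.1927]
tcp_rot: [0.784, 0.621, 0.0, 0.001]
contact_force: [0.1, -0.2, 0.5]
opening: 0.997
finger_force: 0.0
time: 36.65
eef_pos: [0.5131, -0.1839, 0.1926]
tcp_rot: [0.67, 0.742, 0.0, 0.001]
contact_force: [1.1, 0.1, -1.0]
opening: 0.999
finger_force: 0.0
tcp [ 0.513  -0.1838  0.1925] yaw 95.9 shift mm [-0.1 -1.  -7.5] spin -0.1
[(array([319.104, 175.   ]), 0.8, array([ 0.51471432, -0.17883591,  0.003     ]))]
0.79 ((317.5, 179.5), (187.0, 67.0), 90.0)
0.17 ((348.9999694824219, 202.49996948242188), (301.99993896484375, 254.99996948242188), 0.0)
```

View pics/w15c.png

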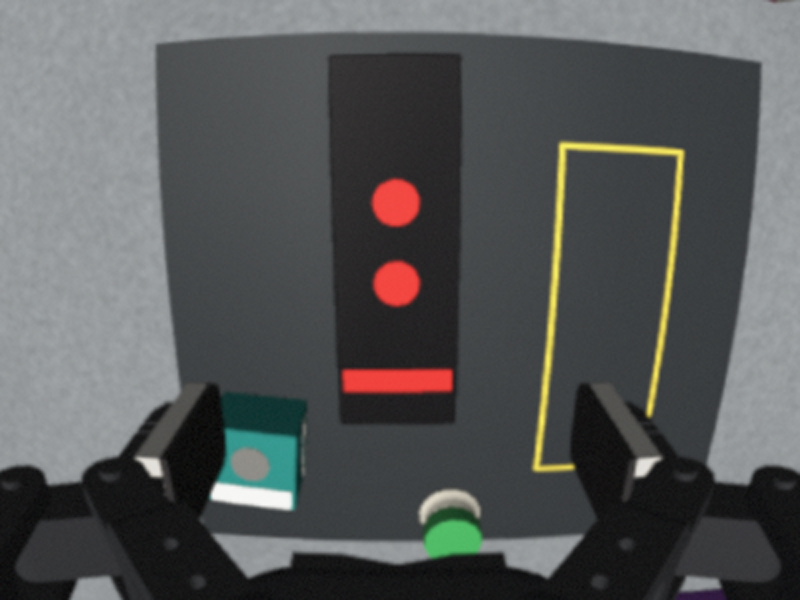

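```bash
python3 - <<'E'
from quad import *
c=Cam("wrist")
f=lambda x,y:(120+x/2,60+y/2)
P=quad(c,[f(329,55),f(461,54),f(455,422),f(341,423)],.043)
O=quad(c,[f(560,144),f(683,151),f(536,468)],.003); print("outline c",(O[1]+O[2])/2)
quad(c,[f(300,434),f(292,509),f(210,498)],.049)
go([*P.mean(0),.012],96)
E
```

```text
[[0.4726, -0.0905], [0.5335, -0.0837], [0.5544, -0.2709], [0.4936, -0.2778]] c [ 0.5135 -0.1807] len [0.0613 0.1884 0.0612 0.1885] ang [-173.7   96.4    6.5  -83.6]
[[0.5968, -0.1208], [0.6715, -0.113], [0.6185, -0.3225]] c [ 0.6289 -0.1854] len [0.0751 0.2161 0.2029] ang [-174.1   75.8  -83.8]
outline c [ 0.64500449 -0.21777949]
[[0.4724, -0.284], [0.4693, -0.3354], [0.4206, -0.3357]] c [ 0.4541 -0.3183] len [0.0515 0.0487 0.0732] ang [  86.6    0.3 -135.1]
tcp [ 0.5127 -0.1836  0.1924] yaw 95.9 shift mm [  2.8   1.1 180.4] spin -0.1
```

```bash
python3 -m handwheel '[[[0.085,0.003,0.001,0.04,-0.4],[0.085,0,0,0.04,0],[0.085,0,0,0.04,0],[0.085,0,0,0.04,0],[0.085,0,0,0.019,0],[0.085,0,0,0,0],[0,0,0,0,0],[0,0,0,0,0],[0,0,0,0,0],[0,0,0,0,0],[0,0,0,0,0],[0,0,0,0,0]]]' 60
python3 -m handwheel '[[[0,0,0,-0.01,0],[0,0,0,-0.03,0],[0,0,0,-0.03,0],[0,0,0,0,0],[0,0,0,0,0]]]'
python3 -c "
from h import *
go([.6435,-.2187,.05],95.6)"
```

```text
time: 37.8
eef_pos: [0.5149, -0.1812, 0.0157]
tcp_rot: [0.666, 0.746, 0.0, 0.002]
contact_force: [0.3, -0.0, 6.6]
opening: 0.711
finger_force: 69.9
time: 38.22
eef_pos: [0.5142, -0.1808, 0.0855]
tcp_rot: [0.666, 0.746, 0.0, 0.002]
contact_force: [-0.2, 0.4, -2.4]
opening: 0.71
finger_force: 68.9
tcp [ 0.5142 -0.1808  0.0855] yaw 96.4 shift mm [-52.1 124.1  36.1] spin 0.8
```

```bash
python3 -m handwheel '[[[0,-0.013,0.031,0,0.8],[0,-0.013,0.031,0,0],[0,-0.013,0.031,0,0],[0,-0.013,0.031,0,0],[0,0,0,0,0],[0,0,0,0.03,0],[0,0,0,0.025,0],[0,0,0,0.009,0],[0,0,0,0.003,0],[0,0,0,0.002,0],[0,0,0,0,0]]]'
```

```text
time: 39.13
eef_pos: [0.6393, -0.2182, 0.0154]
tcp_rot: [0.671, 0.741, -0.002, -0.004]
contact_force: [-6.5, 2.6, 9.6]
opening: 0.718
finger_force: 71.4
```

```bash
python3 -m handwheel '[[[0,0,0,-0.001,0],[0.085,0,0,0,0],[0.085,0,0,0,0],[0.085,0,0,0,0],[0.085,0,0,0,0],[0.085,0,0,-0.03,0],[0.085,0,0,-0.04,0],[0.085,0,0,-0.04,0],[0.085,0,0,-0.04,0],[0.085,0,0,-0.04,0],[0.085,0,0,0,0],[0.085,0,0,0,0]]]'
python3 - <<'E'
from h import *
c=Cam('wrist');c.shot("pics/w16.png")
for k,z in (("black_carton",.003),("stack_spot",.003),("teal_box",.003)): print(k,[(p,round(q,2),c.at(p,z)) for p,q in pts("wrist",k)[:2]])
# red lid features at z .043 
hsv=cv2.cvtColor(c.img,cv2.COLOR_BGR2HSV); m=((hsv[...,0]<8)|(hsv[...,0]>172))&(hsv[...,1]>120)&(hsv[...,2]>110)
n,_,st,ce=cv2.connectedComponentsWithStats(m.astype(np.uint8))
for s,q in zip(st[1:],ce[1:]):
    if s[4]>60: print("red",s.tolist(),q.round(1),c.at(q,.043).round(4))
y=(abs(hsv[...,0].astype(int)-28)<6)&(hsv[...,1]>120)&(hsv[...,2]>100)
n,_,st,ce=cv2.connectedComponentsWithStats(y.astype(np.uint8),connectivity=8)
for s in st[1:]:
    if s[4]>20: print("yel",s.tolist())
go([.448,-.311,.2],.5)
E
```

```text
time: 40.13
eef_pos: [0.6437, -0.2203, 0.2101]
tcp_rot: [0.671, 0.741, 0.001, 0.004]
contact_force: [-0.7, 0.3, -0.4]
opening: 0.995
finger_force: 0.0
black_carton [(array([313.92, 173.8 ]), 0.77, array([ 0.64101481, -0.21851655,  0.003     ]))]
stack_spot [(array([309.184, 171.32 ]), 0.63, array([ 0.63532882, -0.21614197,  0.003     ]))]
teal_box [(array([161.6 , 229.48]), 0.71, array([ 0.44617429, -0.3094046 ,  0.003     ]))]
red [37, 17, 26, 35, 386] [48.8 34.5] [ 0.2707 -0.0442  0.043 ]
red [303, 147, 23, 23, 431] [314.  158.1] [ 0.6391 -0.1945  0.043 ]
red [303, 186, 23, 22, 405] [314.1 196.5] [ 0.643  -0.2345  0.043 ]
red [288, 237, 53, 12, 629] [314.  242.5] [ 0.6478 -0.2862  0.043 ]
yel [282, 84, 69, 171, 841]
yel [156, 382, 21, 18, 143]
tcp [ 0.6405 -0.2187  0.2023] yaw 95.6 shift mm [ -73.  -200.6    2.9] spin 95.1
```

```bash
python3 -m handwheel '[[[0.085,-0.0125,-0.0335,0,0],[0.085,-0.012,-0.0335,0,0],[0.085,-0.012,-0.0335,0,0],[0.085,-0.012,-0.0335,0,0],[0.085,-0.012,-0.0335,0,0],[0.085,-0.0125,-0.033,0,0],[0.085,0,0,0,7],[0.085,0,0,0,7],[0.085,0,0,0,7],[0.085,0,0,0,7],[0.085,0,0,0,7],[0.085,0,0,0,7]]]'
python3 -m handwheel '[[[0.085,0,0,0,7],[0.085,0,0,0,7],[0.085,0,0,0,7],[0.085,0,0,0,7],[0.085,0,0,0,7],[0.085,0,0,0,7],[0.085,0,0,0,7],[0.085,0,0,0,4.1],[0.085,0,0,0,0],[0.085,0,0,0,0]]]'
python3 - <<'E'
from h import *
c=Cam('wrist');c.shot("pics/w17.png")
print([(p,round(q,2),c.at(p,.003)) for p,q in pts("wrist","teal_box")[:2]])
hsv=cv2.cvtColor(c.img,cv2.COLOR_BGR2HSV); m=(abs(hsv[...,0].astype(int)-86)<8)&(hsv[...,1]>100)&(hsv[...,2]>100)
n,_,st,ce=cv2.connectedComponentsWithStats(m.astype(np.uint8))
for s,q in zip(st[1:],ce[1:]):
    if s[4]>60: print("teal lid",s.tolist(),q.round(1),c.at(s[:2],.049),c.at(s[:2]+s[2:4],.049))
go([.448,-.311,.02],.5)
E
```

```text
time: 41.33
eef_pos: [0.4485, -0.3109, 0.2029]
tcp_rot: [0.894, 0.448, -0.001, -0.002]
contact_force: [0.6, -0.6, -0.4]
opening: 0.996
finger_force: 0.0
time: 42.17
eef_pos: [0.4488, -0.3111, 0.2035]
tcp_rot: [1.0, 0.006, -0.001, -0.001]
contact_force: [-0.4, 0.8, 0.4]
opening: 0.991
finger_force: 0.0
[(array([237.376,  13.4  ]), 0.71, array([ 0.64144753, -0.21740752,  0.003     ])), (array([320.768, 181.2  ]), 0.66, array([ 0.446094  , -0.31344155,  0.003     ]))]
teal lid [294, 167, 51, 50, 1417] [311.7 190.5] [ 0.47011538 -0.28680465  0.049     ] [ 0.41931728 -0.33819161  0.049     ]
tcp [ 0.449  -0.3113  0.2042] yaw 0.6 shift mm [-8.000e-01 -1.000e-01  1.842e+02] spin 0.1
```

```bash
python3 -m handwheel '[[[0.085,-0.003,0.001,0.04,0],[0.085,0,0,0.04,0],[0.085,0,0,0.04,0],[0.085,0,0,0.04,0],[0.085,0,0,0.027,0],[0.085,0,0,0,0],[0,0,0,0,0],[0,0,0,0,0],[0,0,0,0,0],[0,0,0,0,0],[0,0,0,0,0],[0,0,0,0,0]]]' 30
python3 -m handwheel '[[[0,0,0,-0.02,0],[0,0,0,-0.04,0],[0,0,0,-0.04,0],[0,0,0,-0.04,0],[0,0,0,0,0],[0,0,0,0,0]]]'
python3 -c "
from h import *
go([.641,-.2195,.1],.5)"
```

```text
time: 43.27
eef_pos: [0.4482, -0.3144, 0.0213]
tcp_rot: [1.0, 0.005, 0.002, 0.002]
contact_force: [0.1, 0.0, 6.6]
opening: 0.578
finger_force: 33.8
time: 43.77
eef_pos: [0.448, -0.3142, 0.1625]
tcp_rot: [1.0, 0.005, 0.003, 0.003]
contact_force: [-0.2, 0.1, -3.2]
opening: 0.578
finger_force: 33.0
tcp [ 0.448  -0.3142  0.1625] yaw 0.6 shift mm [193.6 -93.2  63.1] spin 0.1
```

```bash
python3 -m handwheel '[[[0,0.032,-0.0155,0,0],[0,0.032,-0.0155,0,0],[0,0.032,-0.0155,0,0],[0,0.032,-0.0155,0,0],[0,0.032,-0.0155,0,0],[0,0.032,-0.0155,0,0],[0,0,0,0,-4.9],[0,0,0,0.02,0],[0,0,0,0.02,0],[0,0,0,0.014,0],[0,0,0,0,0],[0,0,0,0,0]]]'
python3 -m handwheel '[[[0,0,0,0.003,0],[0,0,0,0.002,0],[0,0,0,0.001,0],[0,0,0,0,0]]]'
```

```text
time: 44.77
eef_pos: [0.6359, -0.2172, 0.1016]
tcp_rot: [0.999, 0.047, -0.002, -0.001]
contact_force: [-0.2, 0.0, -0.6]
opening: 0.581
finger_force: 32.9
time: 45.1
eef_pos: [0.6378, -0.2182, 0.099]
tcp_rot: [0.999, 0.047, 0.001, 0.0]
contact_force: [0.4, -1.1, -0.5]
opening: 0.578
finger_force: 32.9
```

```bash
python3 -m handwheel '[[[0,0,0,0.001,0],[0,0,0,0.001,0],[0,0,0,0,0]]]'; python3 -m handwheel '[[[0,0,0,0.001,0],[0,0,0,0.001,0],[0,0,0,0,0]]]'
```

```text
time: 45.35
eef_pos: [0.6375, -0.2179, 0.0963]
tcp_rot: [0.999, 0.047, 0.0, 0.0]
contact_force: [0.1, -0.0, -0.6]
opening: 0.577
finger_force: 32.9
time: 45.6
eef_pos: [0.6374, -0.2178, 0.094]
tcp_rot: [0.999, 0.047, -0.0, -0.0]
contact_force: [0.2, -0.3, -1.4]
opening: 0.58
finger_force: 32.9
```

```bash
python3 -m handwheel '[[[0,0,0,0.001,0],[0,0,0,0.001,0],[0,0,0,0,0]]]'; python3 -m handwheel '[[[0,0,0,0.001,0],[0,0,0,0.001,0],[0,0,0,0,0]]]'
python3 - <<'E'
from h import *
c=Cam("side");c.shot("pics/s3.png");T=pose();print(T[:3,3])
hsv=cv2.cvtColor(c.img,cv2.COLOR_BGR2HSV); m=(abs(hsv[...,0].astype(int)-86)<8)&(hsv[...,1]>100)
n,_,st,ce=cv2.connectedComponentsWithStats(m.astype(np.uint8))
print([s.tolist() for s in st[1:] if s[4]>40])
for z in (.003,.083,.09,.129,.135):
    print(z,[c.proj([T[0,3]+a,T[1,3]+b,z]).round(1).tolist() for a in(-.026,.026) for b in (-.025,.025)])
E
```

```text
time: 45.85
eef_pos: [0.6374, -0.2178, 0.0919]
tcp_rot: [0.999, 0.047, -0.0, -0.0]
contact_force: [0.1, -0.3, -1.3]
opening: 0.579
finger_force: 32.9
time: 46.1
eef_pos: [0.6373, -0.2178, 0.0899]
tcp_rot: [0.999, 0.047, -0.0, -0.0]
contact_force: [-0.4, 0.1, -1.0]
opening: 0.582
finger_force: 32.9
[ 0.63739777 -0.21783542  0.09005561]
[[343, 231, 24, 26, 276]]
0.003 [[345.9, 274.7], [342.9, 262.8], [364.2, 273.2], [360.4, 261.4]]
0.083 [[347.0, 252.5], [343.8, 241.1], [366.0, 251.0], [362.0, 239.7]]
0.09 [[347.1, 250.5], [343.9, 239.1], [366.2, 249.0], [362.2, 237.7]]
0.129 [[347.7, 238.9], [344.4, 227.7], [367.1, 237.5], [363.0, 226.4]]
0.135 [[347.8, 237.1], [344.4, 226.0], [367.3, 235.7], [363.1, 224.6]]
```

```bash
python3 - <<'E'
from h import *
c=Cam("side");c.shot("pics/s4.png")
hsv=cv2.cvtColor(c.img,cv2.COLOR_BGR2HSV)
m=((hsv[...,0]<8)|(hsv[...,0]>172))&(hsv[...,1]>120)&(hsv[...,2]>60)
n,_,st,ce=cv2.connectedComponentsWithStats(m.astype(np.uint8))
print("red",[(s.tolist(),q.round(1).tolist()) for s,q in zip(st[1:],ce[1:]) if s[4]>8])
for k in ("teal_box","black_carton"):
    for d in viewer.outline_of("side",k)[:2]:
        ys,xs=np.nonzero(d["mask"]);print(k,round(d["confidence"],2),xs.min(),xs.max(),ys.min(),ys.max(),len(xs))
for b in (-.095,.095):
  for a in (-.031,.031):
    u=np.array([.6405,-.22])+R.from_euler('z',5.4,degrees=True).as_matrix()[:2,:2]@[a,b]
    print("black corner top/bot",c.proj([*u,.043]).round(1),c.proj([*u,.003]).round(1))
w=Cam("wrist");w.shot("pics/w18.png")
for k in ("teal_box","black_carton"):
    for d in viewer.outline_of("wrist",k)[:2]:
        ys,xs=np.nonzero(d["mask"]);print("wrist",k,round(d["confidence"],2),xs.min(),xs.max(),ys.min(),ys.max(),len(xs))
E
```

```text
red [([0, 55, 15, 37, 323], [4.9, 75.3]), ([210, 126, 12, 15, 114], [215.7, 132.4]), ([89, 155, 4, 9, 16], [90.5, 159.2]), ([290, 206, 6, 14, 71], [293.0, 212.4]), ([210, 228, 23, 17, 216], [221.4, 236.1]), ([338, 249, 15, 37, 56], [345.1, 267.1]), ([353, 258, 9, 7, 50], [357.2, 261.2]), ([352, 271, 23, 7, 104], [363.1, 273.9]), ([263, 356, 74, 44, 2888], [298.8, 379.3])]
teal_box 0.63 343 365 231 255 315
black_carton 0.69 336 376 238 292 1148
black_carton 0.44 284 304 213 236 411
black corner top/bot [354.4 282.9] [353.7 294. ]
black corner top/bot [377.2 279.3] [376.  290.4]
black corner top/bot [336.  238.6] [335.7 249. ]
black corner top/bot [355.9 235.9] [355.3 246.3]
wrist teal_box 0.98 258 378 209 338 14219
wrist black_carton 0.95 180 460 165 262 19483
wrist black_carton 0.67 0 30 220 248 483
```

```bash
python3 -m handwheel '[[[0,0.001,0,0.01,0],[0,0,0,0.01,0],[0,0,0,0.005,0],[0,0,0,0.002,0],[0,0,0,0,0]]]'; python3 -m handwheel '[[[0,0,0,0.001,0],[0,0,0,0.001,0],[0,0,0,0,0]]]'
```

```text
time: 46.87
eef_pos: [0.638, -0.2175, 0.0621]
tcp_rot: [0.999, 0.047, -0.001, -0.0]
contact_force: [-0.7, 0.2, -1.2]
opening: 0.577
finger_force: 32.9
time: 47.12
eef_pos: [0.6387, -0.2179, 0.0615]
tcp_rot: [0.999, 0.047, 0.0, 0.0]
contact_force: [0.3, 0.8, -0.8]
opening: 0.58
finger_force: 32.9
```

```bash
python3 -m handwheel '[[[0,0,0,0.001,0],[0,0,0,0.001,0],[0,0,0,0,0]]]'; python3 -m handwheel '[[[0,0,0,0.001,0],[0,0,0,0,0]]]'
```

```text
time: 47.37
eef_pos: [0.6388, -0.2179, 0.0614]
tcp_rot: [0.999, 0.048, -0.0, 0.0]
contact_force: [-3.3, 1.8, 7.0]
opening: 0.579
finger_force: 33.8
time: 47.53
eef_pos: [0.6388, -0.2179, 0.0614]
tcp_rot: [0.999, 0.048, -0.0, 0.0]
contact_force: [-5.9, 2.3, 10.8]
opening: 0.578
finger_force: 34.2
```

Contact. Release, retreat and check everything.

```bash
python3 -m handwheel '[[[0,0,0,-0.002,0],[0.085,0,0,0,0],[0.085,0,0,0,0],[0.085,0,0,0,0],[0.085,0,0,0,0],[0.085,0,0,-0.03,0],[0.085,0,0,-0.04,0],[0.085,0,0,-0.04,0],[0.085,0,0,-0.04,0],[0.085,0,0,-0.03,0],[0.085,0,0,0,0],[0.085,0,0,0,0]]]'
python3 - <<'E'
from h import *
Z=dict(teal_box=.043,black_carton=.003,stack_spot=.003,pin=.005,socket=.045,drawer_front=.088)
for n in ("wrist","side","top"):
    c=Cam(n);c.shot(f"pics/f_{n}.png")
    for k,z in Z.items(): print(n,k,[(p.round().tolist(),round(q,2),c.at(p,z)[:2].round(3).tolist()) for p,q in pts(n,k)[:2]])
    for d in viewer.outline_of(n,"teal_box")[:1]:
        ys,xs=np.nonzero(d["mask"]);print("teal mask",xs.min(),xs.max(),ys.min(),ys.max(),len(xs))
    hsv=cv2.cvtColor(c.img,cv2.COLOR_BGR2HSV); m=((hsv[...,0]<8)|(hsv[...,0]>172))&(hsv[...,1]>120)&(hsv[...,2]>60)
    _,_,st,ce=cv2.connectedComponentsWithStats(m.astype(np.uint8))
    for s,q in zip(st[1:],ce[1:]):
        p=c.at(q,.043)
        if s[4]>15 and abs(p[0]-.64)<.05 and abs(p[1]+.22)<.12: print("red on black",s.tolist(),p.round(3))
    u=np.array([.6395,-.2185])
    b=[[*(u+R.from_euler('z',5.4,degrees=True).as_matrix()[:2,:2]@[a,e]),z] for a in(-.026,.026) for e in(-.025,.025) for z in (.043,.089)]
    q=np.array([c.proj(x) for x in b]);print("teal expected",q.min(0).round(),q.max(0).round())
E
```

```text
time: 48.53
eef_pos: [0.6398, -0.2185, 0.2438]
tcp_rot: [0.999, 0.047, 0.003, 0.002]
contact_force: [-0.3, 0.8, -0.7]
opening: 0.998
finger_force: 0.0
wrist teal_box [([319.0, 183.0], 0.67, [0.636, -0.22])]
wrist black_carton [([316.0, 172.0], 0.92, [0.642, -0.217]), ([25.0, 213.0], 0.55, [0.529, 0.335])]
wrist stack_spot []
wrist pin [([171.0, 273.0], 0.84, [0.472, -0.011])]
wrist socket [([161.0, 278.0], 0.74, [0.485, -0.014])]
wrist drawer_front [([26.0, 212.0], 0.98, [0.572, 0.209]), ([319.0, 172.0], 0.25, [0.657, -0.218])]
teal mask 119 167 90 116 1002
red on black [278, 149, 102, 2, 111] [ 0.677 -0.231  0.043]
red on black [371, 154, 14, 50, 636] [ 0.649 -0.287  0.043]
red on black [286, 171, 6, 17, 78] [ 0.638 -0.186  0.043]
teal expected [292. 158.] [343. 215.]
side teal_box [([353.0, 256.0], 0.71, [0.635, -0.213]), ([378.0, 265.0], 0.19, [0.695, -0.259])]
side black_carton [([359.0, 269.0], 0.75, [0.652, -0.224])]
side stack_spot [([356.0, 267.0], 0.58, [0.645, -0.213])]
side pin [([247.0, 224.0], 0.61, [0.327, 0.034]), ([294.0, 231.0], 0.54, [0.479, -0.023])]
side socket [([293.0, 220.0], 0.9, [0.48, -0.019])]
side drawer_front [([315.0, 172.0], 0.74, [0.578, 0.221])]
teal mask 343 366 238 263 491
red on black [338, 249, 15, 37, 55] [ 0.605 -0.257  0.043]
red on black [352, 271, 23, 7, 104] [ 0.648 -0.287  0.043]
teal expected [343. 238.] [368. 264.]
top teal_box []
top black_carton []
top stack_spot []
top pin [([320.0, 212.0], 0.42, [0.483, -0.009])]
top socket [([321.0, 212.0], 0.75, [0.477, -0.01])]
top drawer_front [([263.0, 188.0], 0.98, [0.561, 0.205])]
teal mask 229 294 178 192 576
teal expected [368. 161.] [384. 178.]
```

```bash
python3 -c "
from plant import sign_off
print(sign_off())"
```

```text
the job is handed in; nothing more can be done
None
```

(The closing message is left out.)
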